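# Load the slide-mounting press and press the pile to the mark

## Robot

A 6-joint arm with a two-finger parallel gripper is mounted at the origin on the work surface. World frame = base frame: x ahead of the robot, y to its left, z up, the work surface at z = 0. Lengths are in mm, angles in rad, forces in N, time in s.
With the tool pointing down it reaches from about 275 to 1000 mm from the base axis. Payload 8.4 kg.
Tool frame: the origin (TCP) lies at the very end of the fingers, on their centre line; the grasp point (between the pads) lies 19 mm behind it; z points along the fingers, y is the direction in which the jaws open and shut (so a half turn about z gives the same grasp; the last joint's range is limited). The gripper opens to 85 mm and grips with 20 to 120 N. Pads are 22 mm wide; open, the fingers measure 114 mm over their backs; the gripper's body (76 mm by 85 mm) begins 54 mm behind the grasp point. The pads swing forward as they close: fully open they stand 13 mm farther back than shut.
Start: joints at [1.25, 0.353, 1.633, -0, 1.155, -0.002], TCP at [195.891, 593.511, 231.281] pointing down, gripper open.
Joint ranges: [-2.63, 2.63], [-0.92, 2.1], [0.06, 2.66], [-1.3, 4.44], [0, 2.69], [-3.02, 3.02]. Speed limits (rad/s): [2.22, 2.22, 2.79, 3.14, 3.14, 3.14].

## Interface

Orientations are given as [roll, pitch, yaw] about the fixed x, y, z axes, in that order (R = Rz(yaw) Ry(pitch) Rx(roll)).
In Python, from rig import r gives the robot as it stands.
- The arm moves only by the tool move_arm, never from a script. Its argument "increments" is a list of rows, each an object of numbers: "tx", "ty", "tz": the shift along the tool's x, y, z in cm; "rx", "ry", "rz": the turn, a rotation vector about the tool's x, y, z in degrees; "gripper": the gripper's target within -1 to 1 (fully open at 1, half-way at 0, shut at -1). A call has 1 to 12 rows; each row shifts and turns the commanded pose from where the row before left it, along the tool's axes as they then stand; what a row does not reach is not made up. A row lasts 1/10 s, in which the tool goes at most 50 mm and 8.59 degrees, less where a joint would pass 70% of its speed; a pose out of reach is approached as far as the arm can. A call is refused whole if a number of a shift passes 5 or a number of a turn 8.59, either way. A call with a gripper value outside its range is refused whole. The fingers move at their own pace and stop on an object; "squeeze" is the grip in N (left out, the last holds). Time passes only in rows, so rows that do not move let the fingers close. It gives the time, the measured TCP pose, the force and the opening at its end, in the units of the state.
- r.sense(): the state, without advancing time (a new reading comes with each control period).
- r.grab_frame(name): name is "side" or "top"; returns (picture, depth): 384x512x3 uint8, red, green, blue; 384x512 float32, mm along the optical axis (not along the pixel's ray), 0 where there is no reading.
- r.camera_model(name): a dict with "fx", "fy", "cx", "cy" (pixels), "k1" (the pictures are not rectified: a ray, as slopes to the right and down, at radius r is drawn at 1 + k1 r^2 times it, then the intrinsics apply), "R" (3x3) and "t" (3): a world point X has camera coordinates R X + t. Camera axes: x right, y down, z forward; pixel columns grow to the right and rows downward; lengths in mm; the calibration is good to about 2 mm. A picture is of the moment at which its call begins. camera_model takes no time and is no camera call.
- r.sign_off(): hands the job in, once; it reports no verdict.
Trained networks look in the newest picture that a camera, given by its name, has taken for a name from the list of things; names that differ only in an ending like _2 or _b are one class to them, and where a whole thing is asked for, a point or a joint stands for the part that bears it (a point fixed in the world has none). Each returns a list of dicts, best first, with "confidence" (0 to 1); they miss things now and then, are a little off and sometimes report something else, mostly with a low value. They report only what shows in the picture. A call takes as long as a camera call. They do not tell look-alikes from the thing itself.
- r.cut_out(query, camera): "mask" (384x512 bool, what is visible of it) and "bbox" ([left, top, right, bottom] in pixels, round what is visible of it).
- r.place_of(query, camera): "location" ([row, column] in pixels: a listed point, or the origin of a listed thing).
The state is a dict: "clock": time; "qpos": joint angles; "qvel": joint speeds; "joint_efforts": joint torques, N m; "eef_pos": TCP position; "tcp_rot": TCP orientation; "contact_force": force on the tool from outside, world axes, zero at the start; "wrist_torque": the same for the moment, N m; "opening": opening from 0.0 (shut) to 1.0 (fully open).
Only numpy, scipy, OpenCV 4.12 (cv2) and the standard library are available. Lean on these libraries where they do the work, as an engineer would, in place of code of your own. Each camera call takes 0.05 s, during which the arm holds its last target. There are 200 camera calls.

## Task

Pile every loose slide holder squarely on the stack in the sprung press, lowering each one until it touches rather than dropping it. Then set the pressure plate, the one with the handle, squarely on top and press down until the pointer is level with the mark, hold it there for a couple of seconds, and do not drive it well past. Finally lay the pressure plate back flat on the middle of its cork pad, with all the holders left squarely piled and the tip box, mouse and pen pot undisturbed.

Things in the scene. Friction and masses are not known exactly. Their poses are not given: they have to be found in the camera images.
- press: White fixed spring press, 160 x 140 x 40 mm high. Origin: centre of its underside; its x axis is the long side of the pile. A pile of holders (100 along x, 60 along y) stands on a sprung pan out of its middle. Spring: 1 mm per 0.7 N after 1 N, 36 mm travel. The pile's top starts 36 to 76 mm above the housing's top: not reported, must be felt.
- pile_axis (a point): Point on the pile's vertical centre line, on the sprung pan, 40 mm above the bench with the pan up; goes down with the pan. It does not tell the height of the pile's top.
- pointer (a point): Tip of the flat steel pointer, 26 mm wide, carried by the sprung pan in front of the housing's far (+x) face; 45 mm above the bench when the pan is up and goes down with the pan.
- mark (a point): Reference mark: end of a small black line on a clip beside the pointer on the housing's far face, 14 to 22 mm below the unloaded pointer (differs from start to start, then stays). The pointer is at the mark when both are equally high. The weight of holders and plate alone does not bring it there: it takes 3 to 14 N more.
- pan (a joint): How far the sprung pan (and pointer) is down, m: 0 is fully up, 0.036 the stop. Speeds above 0.15 m/s downwards come only from dropping things on it or punching it.
- plate: Pressure plate: flat steel plate 100 (x) x 60 (y) x 10 mm high with an upright black bar handle on the middle, 60 (x) x 22 (y) mm, from 10 to 50 mm above the underside. About 0.25 kg. Origin: centre of the underside, z up. Starts on the cork pad.
- pad: Fixed cork pad 130 (x) x 90 (y) x 4 mm thick, the resting place of the pressure plate. Origin: centre of its underside.
- tipbox: Bystander: box of pipette tips, 85 x 120 x 65 mm, clear lid; leave alone. Origin: centre of the underside.
- mouse: Bystander: computer mouse 100 x 58 x 32 mm; leave alone. Origin: centre of the underside.
- penpot: Bystander: black pen pot, 76 mm across, 95 mm high, pens to 150 mm; leave alone. Origin: centre of the underside.
- holder1: Slide holder no. 1: flat aluminium board 100 (x) x 60 (y) x 14 mm thick, two glass slides inlaid flush in its top, 50 to 80 g; all are alike and either face may be up. Origin: centre of its underside, x along its length. Starts flat on the bench, or is absent (3 to 5 of the five are there).
- holder2: Slide holder no. 2: flat aluminium board 100 (x) x 60 (y) x 14 mm thick, two glass slides inlaid flush in its top, 50 to 80 g; all are alike and either face may be up. Origin: centre of its underside, x along its length. Starts flat on the bench, or is absent (3 to 5 of the five are there).
- holder3: Slide holder no. 3: flat aluminium board 100 (x) x 60 (y) x 14 mm thick, two glass slides inlaid flush in its top, 50 to 80 g; all are alike and either face may be up. Origin: centre of its underside, x along its length. Starts flat on the bench, or is absent (3 to 5 of the five are there).
- holder4: Slide holder no. 4: flat aluminium board 100 (x) x 60 (y) x 14 mm thick, two glass slides inlaid flush in its top, 50 to 80 g; all are alike and either face may be up. Origin: centre of its underside, x along its length. Starts flat on the bench, or is absent (3 to 5 of the five are there).
- holder5: Slide holder no. 5: flat aluminium board 100 (x) x 60 (y) x 14 mm thick, two glass slides inlaid flush in its top, 50 to 80 g; all are alike and either face may be up. Origin: centre of its underside, x along its length. Starts flat on the bench, or is absent (3 to 5 of the five are there).
Mind the look-alikes: they are no part of the job. What is shaped like the holder5 but black or turquoise is not meant. Leave any red look-alike of the holder4 alone.

How it is judged (in metres and radians):
On the way, in this order (a step that is already met when the one before it is completed fails the run):
1. every loose slide holder lies squarely on the pile in the press, let go, with the pressure plate not yet on it (horizontal distance between each of holder1, holder2, holder3, holder4, holder5 and pile_axis below 0.012 m and z of each of holder1, holder2, holder3, holder4, holder5 in the frame of press above 0.045 m and angle between the x axis of each of holder1, holder2, holder3, holder4, holder5 and the x axis of press, either way round below 0.15 rad and angle between the z axis of each of holder1, holder2, holder3, holder4, holder5 and the z axis of press, either way round below 0.08 rad and contact force between the fingers and holder1 below 0.1 N and linear speed of each of holder1, holder2, holder3, holder4, holder5 below 0.03 m/s and contact force between the fingers and holder2 below 0.1 N and contact force between the fingers and holder3 below 0.1 N and contact force between the fingers and holder4 below 0.1 N and contact force between the fingers and holder5 below 0.1 N and horizontal distance between plate and pile_axis above 0.09 m), for 0.2 s.
2. with the pressure plate squarely on the pile, the pointer is held within 4 mm of the mark for 1 s (z of pointer in the frame of mark between -0.004 and 0.004 m and horizontal distance between plate and pile_axis below 0.015 m and angle between the x axis of plate and the x axis of press, either way round below 0.2 rad), for 1 s.
At the end, for the whole second after the job is handed in: every holder present lies flat on the pile, its centre within 12 mm of the pile's axis and its long side within 0.15 rad of the press's x axis, at rest and let go; the pressure plate lies upright on the pad, its centre within 22 mm of the pad's; the pan is up, less than 10 mm down (horizontal distance between each of holder1, holder2, holder3, holder4, holder5 and pile_axis below 0.012 m and z of each of holder1, holder2, holder3, holder4, holder5 in the frame of press above 0.045 m and angle between the x axis of each of holder1, holder2, holder3, holder4, holder5 and the x axis of press, either way round below 0.15 rad and angle between the z axis of each of holder1, holder2, holder3, holder4, holder5 and the z axis of press, either way round below 0.08 rad and contact force between the fingers and holder1 below 0.1 N and linear speed of each of holder1, holder2, holder3, holder4, holder5, plate below 0.03 m/s and contact force between the fingers and holder2 below 0.1 N and contact force between the fingers and holder3 below 0.1 N and contact force between the fingers and holder4 below 0.1 N and contact force between the fingers and holder5 below 0.1 N and horizontal distance between plate and pad below 0.022 m and height (world z) of plate below 0.012 m and angle between plate's own z axis and vertical below 0.08 rad and value of joint pan below 0.01 m); the robot touches nothing.
It fails at once if the pointer is driven more than 9 mm below the mark (z of pointer in the frame of mark below -0.009 m).
It fails at once if something is dropped on the pile, or it is punched down (the pan goes down faster than 0.15 m/s) (velocity of joint pan above 0.15 m/s).
It fails at once if the tip box is moved more than 30 mm (distance of tipbox from where it was at the start of the episode above 0.03 m).
It fails at once if the mouse is moved more than 30 mm (distance of mouse from where it was at the start of the episode above 0.03 m).
It fails at once if the pen pot is moved more than 30 mm (distance of penpot from where it was at the start of the episode above 0.03 m).
Of holder1, holder2, holder3, holder4, holder5 only 3 to 5 are there at a start; the rules pass over those that are not, and their reading is None.
At some moment in a run one of holder1, holder2, holder3, plate may be knocked a few centimetres aside while the robot is not near it.
It also fails if it takes over 210 s, if anything falls off the work surface, if the arm or the gripper's body presses on something with over 40 N, if the wrist force passes 120 N, or if a joint passes its speed limit or range.

## Working session

There is one attempt and no reset: what is moved stays moved. The work goes in short steps, Python scripts to look and compute and a tool call to move; the robot and the scene stay as the last step left them, time stands still between calls to the robot, and variables do not carry over. Pictures are saved under pics/ and viewed, about 12 in all and at most 16, crops included, and the job is handed in when it is done.

Besides the shell and the picture viewer there is one more tool, called as name(argument=value, ...), one argument or row to a line, values as JSON. move_arm: Moves the arm, as the interface text tells. Its arguments: {"type":"object","properties":{"increments":{"type":"array","items":{"type":"object","properties":{"tx":{"type":"number"},"ty":{"type":"number"},"tz":{"type":"number"},"rx":{"type":"number"},"ry":{"type":"number"},"rz":{"type":"number"},"gripper":{"type":"number"}}}},"squeeze":{"type":"number"}},"required":["increments"]}

```bash
ls; mkdir -p pics
cat > h.py <<'E'
import numpy as np, cv2
from rig import r
def unproj(cam,row,col,depth):
    m=r.camera_model(cam); R=np.array(m["R"]);t=np.array(m["t"])
    xd=(np.asarray(col,float)-m["cx"])/m["fx"]; yd=(np.asarray(row,float)-m["cy"])/m["fy"]
    x,y=xd.copy(),yd.copy()
    for _ in range(8):
        s=1+m["k1"]*(x*x+y*y); x,y=xd/s,yd/s
    P=np.stack([x*depth,y*depth,depth*np.ones_like(x)],-1)
    return (P-t)@R
def onplane(cam,row,col,z):
    a=unproj(cam,np.array(float(row)),np.array(float(col)),1.0); b=unproj(cam,np.array(float(row)),np.array(float(col)),1000.0)
    s=(z-a[2])/(b[2]-a[2]); return a+s*(b-a)
def proj(cam,X):
    m=r.camera_model(cam); p=np.array(m["R"])@np.array(X,float)+np.array(m["t"])
    x,y=p[0]/p[2],p[1]/p[2]; s=1+m["k1"]*(x*x+y*y)
    return m["cy"]+m["fy"]*y*s, m["cx"]+m["fx"]*x*s
def cloud(cam,depth):
    rr,cc=np.mgrid[0:384,0:512]
    return unproj(cam,rr,cc,depth.astype(float))
def rect(P,mask):
    q=P[mask][:,:2].astype(np.float32)
    (c,s,a)=cv2.minAreaRect(q)
    if s[0]<s[1]: s=s[::-1]; a+=90
    a=(a+90)%180-90
    return np.round(c,1),np.round(s,1),round(a,1)
def save(img,n): cv2.imwrite('pics/'+n,cv2.cvtColor(img,cv2.COLOR_RGB2BGR))
E
cat > a.py <<'E'
from h import *
print(r.sense())
for cam in("top","side"):
    im,d=r.grab_frame(cam); save(im,cam+'0.png'); np.save(cam+'0.npy',d); P=cloud(cam,d)
    m=r.camera_model(cam); print(cam,-np.array(m["R"]).T@np.array(m["t"]),np.array(m["R"])[2],m["fx"])
    for q in("holder1","plate","pad","press","tipbox","mouse","penpot"):
        for o in r.cut_out(q,cam):
            mk=o["mask"]&(d>0)
            if mk.sum()<20: continue
            z=P[mk][:,2]; zt=np.percentile(z,90)
            print(q,round(o["confidence"],2),o["bbox"],"ztop",round(zt,1),"zmed",round(np.median(z),1),rect(P,mk&(abs(P[...,2]-zt)<12)), im[mk].mean(0).round())
    for q in("pile_axis","pointer","mark"):
        for o in r.place_of(q,cam): print(q,o)
E
python3 a.py
```

```text
pics
{'clock': 0.0, 'qpos': array([ 1.24960838e+00,  3.53657642e-01,  1.63410929e+00,  1.63166701e-05,
        1.15517058e+00, -2.39663592e-03]), 'qvel': array([ 0.00079603,  0.00111306, -0.000698  ,  0.0009133 , -0.00135071,
        0.0003187 ]), 'joint_efforts': array([ 3.64986743e-03, -6.05253983e+01, -3.42068517e+01,  4.02970745e-04,
        9.41886858e-03, -4.10486757e-05]), 'eef_pos': array([195.73736211, 593.08282361, 230.56636557]), 'tcp_rot': array([-3.14024783e+00, -1.81417651e-05,  2.82279473e+00]), 'contact_force': array([ 0.59842081, -0.0779754 ,  0.69387926]), 'wrist_torque': array([0.04231873, 0.05900753, 0.00905588]), 'opening': 1.0012973692109755}
top [372.58404821  12.36192286 924.66834417] [ 0.191625   -0.03635753 -0.98079457] 351.0030769272475
holder1 0.96 [317.2, 143.9, 341.8, 181.5] ztop 16.6 zmed 14.4 (array([ 609.8, -232.3]), array([100.9,  61.1]), -3.6) [174. 176. 173.]
holder1 0.94 [365.6, 210.7, 398.8, 250.7] ztop 16.5 zmed 14.6 (array([ 420.1, -363.3]), array([99.7, 61.9]), 11.3) [171. 175. 170.]
holder1 0.91 [108.6, 274.7, 154.8, 305.6] ztop 16.6 zmed 14.
[... 3922 characters left out ...]
(array([507.2, -10.5]), array([100.3,  63. ]), -11.2) [124. 128. 123.]
mouse 0.73 [334.1, 212.1, 373.3, 241.1] ztop 32.7 zmed 26.7 (array([ 748.9, -133. ]), array([90. , 53.8]), 16.7) [30. 30. 29.]
mouse 0.3 [229.9, 154.5, 276.4, 177.4] ztop 6.8 zmed 4.1 (array([607.5, 234.4]), array([133.8,  94.5]), 1.8) [130. 113.  88.]
mouse 0.16 [227.6, 182.4, 288.2, 222.2] ztop 111.2 zmed 97.1 (array([507.2, -10.5]), array([100.3,  63.9]), -9.8) [125. 128. 124.]
penpot 0.71 [367.8, 214.2, 420.8, 280.3] ztop 113.5 zmed 83.8 (array([ 737.2, -288. ]), array([54.8, 33.9]), -45.7) [30. 32. 32.]
pile_axis {'location': [210.3, 247.4], 'confidence': 0.81}
pointer {'location': [209.1, 287.9], 'confidence': 0.81}
```

Run:
```python
import cv2,numpy as np
a=cv2.imread('pics/top0.png')[60:330,60:430]; cv2.imwrite('pics/top0b.png',cv2.resize(a,None,fx=2.1,fy=2.1,interpolation=cv2.INTER_CUBIC))
b=cv2.imread('pics/side0.png')[170:250,200:300]; cv2.imwrite('pics/side0b.png',cv2.resize(b,None,fx=7,fy=7,interpolation=cv2.INTER_CUBIC))
```

```text
(no output)
```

View pics/top0b.png

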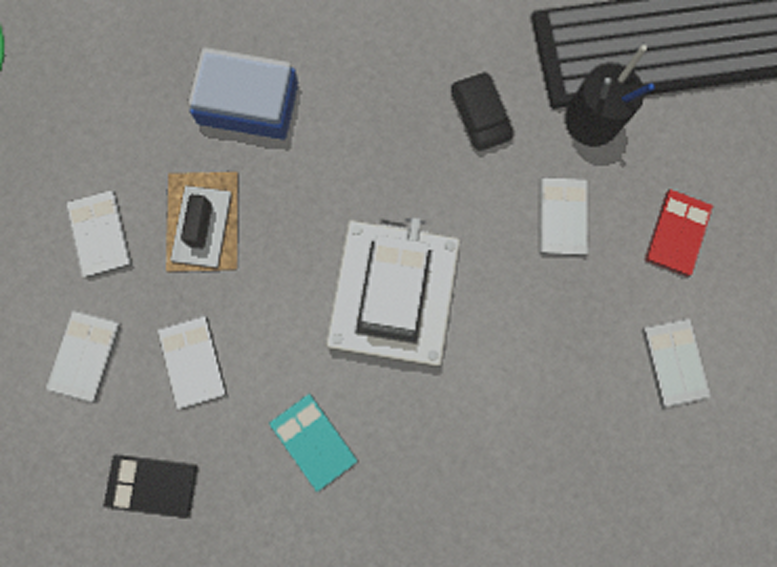

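View pics/side0b.png

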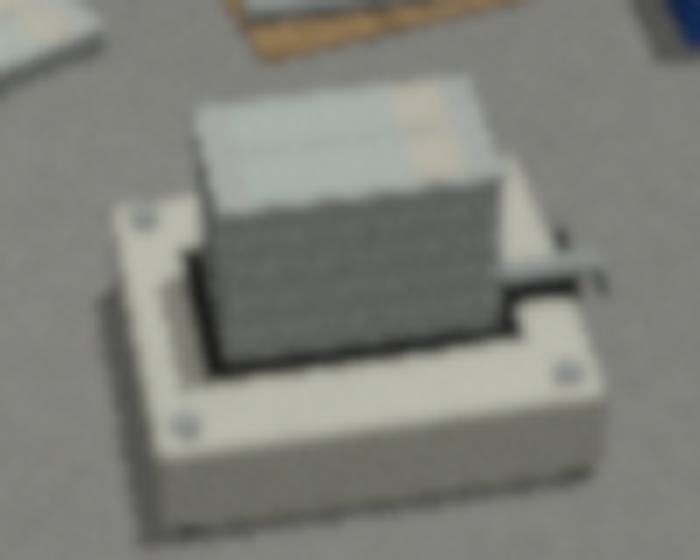

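```bash
cat > go.py <<'E'
import sys
from h import *
def go(x,y,z,yaw):
    s=r.sense(); p=s["eef_pos"]; cur=np.degrees(s["tcp_rot"][2]); 
    dy=(yaw-cur+90)%180-90; ps=np.radians(cur+dy); d=np.array([x,y])-p[:2]
    print("t",round(s["clock"],1),"pos",p.round(1),"yaw",cur.round(1),"q6",s["qpos"][5].round(2),"F",s["contact_force"].round(1),"open",round(s["opening"],3))
    print("rz %.1f | after it tx %.2f ty %.2f tz %.2f cm"%(-dy,(d@[np.cos(ps),np.sin(ps)])/10,(d@[np.sin(ps),-np.cos(ps)])/10,(p[2]-z)/10))
if __name__=="__main__": go(*map(float,sys.argv[1:5]))
E
cat > look.py <<'E'
from h import *
import sys
im,d=r.grab_frame("top"); P=cloud("top",d)
for q in("holder1","plate","press"):
    for o in r.cut_out(q,"top"):
        mk=o["mask"]&(d>0)
        if mk.sum()<60 or o["confidence"]<.3: continue
        c=im[mk].mean(0); zt=np.percentile(P[mk][:,2],90)
        if q=="holder1" and c.max()-c.min()>25: continue
        print(q,round(o["confidence"],2),"ztop",round(zt,1),rect(P,mk&(abs(P[...,2]-zt)<8)),c.round())
if len(sys.argv)>1: save(im,sys.argv[1])
E
python3 go.py 427 238 120 16
```

```text
t 1.1 pos [195.9 593.5 231.3] yaw 161.7 q6 -0.0 F [ 0.1 -0.4 -0.1] open 1.001
rz -34.3 | after it tx -12.42 ty -40.54 tz 11.13 cm
```

move_arm(
  increments=[
    {"rz": -8.5},
    {"rz": -8.5},
    {"rz": -8.5},
    {"rz": -8.5},
    {"ty": -4.5, "tx": -1.4},
    {"ty": -4.5, "tx": -1.4},
    {"ty": -4.5, "tx": -1.4},
    {"ty": -4.5, "tx": -1.4},
    {"ty": -4.5, "tx": -1.4},
    {"ty": -4.5, "tx": -1.4},
    {"ty": -4.5, "tx": -1.4},
    {"ty": -4.5, "tx": -1.4},
  ],
  squeeze=40,
)

```text
invalid input
```

```bash
python3 go.py 427 238 30 16
```

```text
t 1.1 pos [195.9 593.5 231.3] yaw 161.7 q6 -0.0 F [ 0.1 -0.4 -0.1] open 1.001
rz -34.3 | after it tx -12.42 ty -40.54 tz 20.13 cm
```

move_arm(
  increments=[
    {"tx": 0, "ty": 0, "tz": 0, "rx": 0, "ry": 0, "rz": -8.5, "gripper": 1},
    {"tx": 0, "ty": 0, "tz": 0, "rx": 0, "ry": 0, "rz": -8.5, "gripper": 1},
    {"tx": 0, "ty": 0, "tz": 0, "rx": 0, "ry": 0, "rz": -8.5, "gripper": 1},
    {"tx": 0, "ty": 0, "tz": 0, "rx": 0, "ry": 0, "rz": -8.5, "gripper": 1},
    {"tx": -1.6, "ty": -4.5, "tz": 0, "rx": 0, "ry": 0, "rz": 0, "gripper": 1},
    {"tx": -1.6, "ty": -4.5, "tz": 0, "rx": 0, "ry": 0, "rz": 0, "gripper": 1},
    {"tx": -1.6, "ty": -4.5, "tz": 0, "rx": 0, "ry": 0, "rz": 0, "gripper": 1},
    {"tx": -1.6, "ty": -4.5, "tz": 0, "rx": 0, "ry": 0, "rz": 0, "gripper": 1},
  ],
  squeeze=40,
)

```text
clock: 1.9
eef_pos: [307.0, 436.1, 231.4]
tcp_rot: [3.141, 0.0, -2.866]
contact_force: [1.0, -0.2, 1.1]
opening: 1.004
```

```bash
python3 go.py 427 238 30 16
```

```text
t 1.9 pos [307.  436.1 231.4] yaw -164.2 q6 -0.89 F [ 1.  -0.2  1.1] open 1.004
rz -0.2 | after it tx -6.07 ty -22.36 tz 20.14 cm
```

move_arm(
  increments=[
    {"tx": -1.2, "ty": -4.5, "tz": 3.0},
    {"tx": -1.2, "ty": -4.5, "tz": 3.0},
    {"tx": -1.2, "ty": -4.5, "tz": 3.0},
    {"tx": -1.2, "ty": -4.4, "tz": 3.0},
    {"tx": -1.2, "ty": -4.4, "tz": 3.0},
    {"tz": 2.0},
    {"tz": 1},
  ],
)

```text
invalid input
```

```bash
python3 go.py 427 238 4 16; python3 look.py e1.png
```

```text
t 1.9 pos [307.  436.1 231.4] yaw -164.2 q6 -0.89 F [ 1.  -0.2  1.1] open 1.004
rz -0.2 | after it tx -6.07 ty -22.36 tz 22.74 cm
holder1 0.93 ztop 16.8 (array([ 609.7, -230.1]), array([100.3,  55.8]), -3.1) [181. 184. 180.]
holder1 0.9 ztop 16.7 (array([ 420.6, -364.3]), array([97.5, 63.6]), 9.7) [174. 178. 173.]
holder1 0.84 ztop 16.7 (array([436.3, 369.4]), array([98.7, 62.3]), -14.6) [179. 181. 178.]
holder1 0.8 ztop 16.7 (array([427.6, 237.7]), array([100.5,  60.6]), 16.5) [181. 182. 180.]
holder1 0.62 ztop 16.5 (array([589.8, 362.1]), array([101.6,  59.6]), 16.2) [179. 180. 177.]
holder1 0.59 ztop 16.8 (array([282.1, 280.6]), array([97. , 60.1]), 81.8) [76. 76. 73.]
press 0.71 ztop 111.6 (array([508.8, -10.3]), array([100. ,  59.8]), -10.0) [170. 171. 170.]
press 0.58 ztop 100.6 (array([ 743. , -278.7]), array([76. , 70.9]), -88.2) [48. 48. 49.]
```

All seven keys are needed.

move_arm(
  increments=[
    {"tx": -1.2, "ty": -4.5, "tz": 3, "rx": 0, "ry": 0, "rz": 0, "gripper": 1},
    {"tx": -1.2, "ty": -4.5, "tz": 3, "rx": 0, "ry": 0, "rz": 0, "gripper": 1},
    {"tx": -1.2, "ty": -4.5, "tz": 3, "rx": 0, "ry": 0, "rz": 0, "gripper": 1},
    {"tx": -1.2, "ty": -4.4, "tz": 3, "rx": 0, "ry": 0, "rz": 0, "gripper": 1},
    {"tx": -1.2, "ty": -4.4, "tz": 3, "rx": 0, "ry": 0, "rz": 0, "gripper": 1},
    {"tx": 0, "ty": 0, "tz": 3, "rx": 0, "ry": 0, "rz": 0, "gripper": 1},
    {"tx": 0, "ty": 0, "tz": 0, "rx": 0, "ry": 0, "rz": 0, "gripper": 1},
  ],
)

```text
clock: 2.8
eef_pos: [411.9, 256.6, 62.2]
tcp_rot: [-3.14, -0.005, -2.868]
contact_force: [-0.7, -0.7, -0.3]
opening: 1.002
```

```bash
python3 go.py 427 238 4 16
python3 - <<'E'
from h import *
for c in("top","side"):
    im,d=r.grab_frame(c); P=cloud(c,d); m=(d>0)&(abs(P[...,0]-427)<90)&(abs(P[...,1]-238)<90)
    z=P[m]; print(c,len(z))
    rr,cc=[int(v) for v in proj(c,(427,238,20))]
    a=im[max(0,rr-45):rr+45,max(0,cc-50):cc+50]
    if c=="side": save(cv2.resize(a,None,fx=7,fy=7),'g1.png')
E
```

```text
t 2.8 pos [411.9 256.6  62.2] yaw -164.3 q6 -1.29 F [-0.7 -0.7 -0.3] open 1.002
rz -0.3 | after it tx -0.94 ty -2.20 tz 5.82 cm
top 15287
side 7702
```

View pics/g1.png

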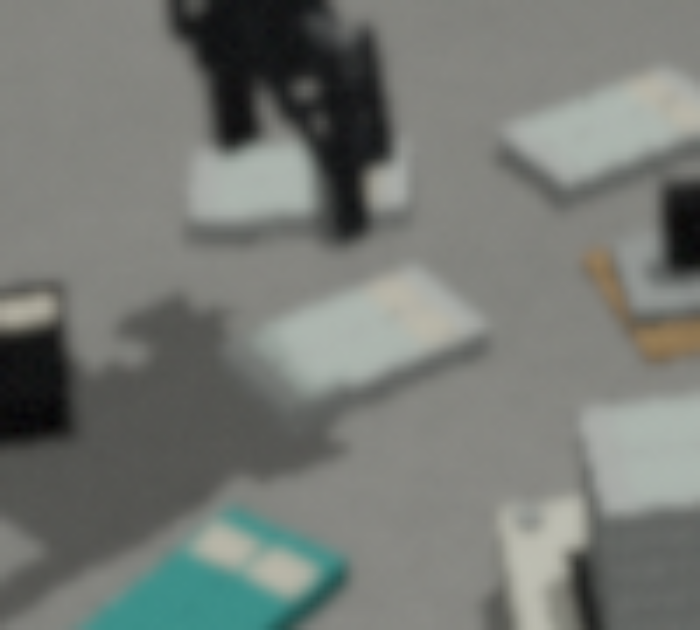

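move_arm(
  increments=[
    {"tx": -0.9, "ty": -2.2, "tz": 1.5, "rx": 0, "ry": 0, "rz": 0, "gripper": 1},
    {"tx": 0, "ty": 0, "tz": 1.5, "rx": 0, "ry": 0, "rz": 0, "gripper": 1},
    {"tx": 0, "ty": 0, "tz": 0, "rx": 0, "ry": 0, "rz": 0, "gripper": 1},
    {"tx": 0, "ty": 0, "tz": 0, "rx": 0, "ry": 0, "rz": 0, "gripper": 1},
  ],
)

```text
clock: 3.3
eef_pos: [428.5, 240.2, 36.3]
tcp_rot: [3.141, 0.001, -2.865]
contact_force: [-0.6, 0.3, 0.6]
opening: 1.001
```

```bash
python3 go.py 427 238 4 16
```

```text
t 3.3 pos [428.5 240.2  36.3] yaw -164.2 q6 -1.34 F [-0.6  0.3  0.6] open 1.001
rz -0.2 | after it tx 0.21 ty -0.16 tz 3.23 cm
```

move_arm(
  increments=[
    {"tx": 0, "ty": -0.2, "tz": 1.6, "rx": 0, "ry": 0, "rz": 0, "gripper": 1},
    {"tx": 0, "ty": 0, "tz": 1.2, "rx": 0, "ry": 0, "rz": 0, "gripper": 1},
    {"tx": 0, "ty": 0, "tz": 0, "rx": 0, "ry": 0, "rz": 0, "gripper": 1},
    {"tx": 0, "ty": 0, "tz": 0, "rx": 0, "ry": 0, "rz": 0, "gripper": 1},
  ],
)

```text
clock: 3.7
eef_pos: [428.8, 237.2, 7.4]
tcp_rot: [3.142, -0.0, -2.867]
contact_force: [0.1, 0.5, -1.1]
opening: 0.999
```

```bash
python3 go.py 427 238 4 16
python3 - <<'E'
from h import *
im,d=r.grab_frame("side"); rr,cc=[int(v) for v in proj("side",(427,238,20))]
save(cv2.resize(im[rr-35:rr+30,cc-45:cc+45],None,fx=7,fy=7),'g2.png')
E
```

```text
t 3.7 pos [428.8 237.2   7.4] yaw -164.2 q6 -1.34 F [ 0.1  0.5 -1.1] open 0.999
rz -0.2 | after it tx 0.15 ty 0.12 tz 0.34 cm
```

View pics/g2.png

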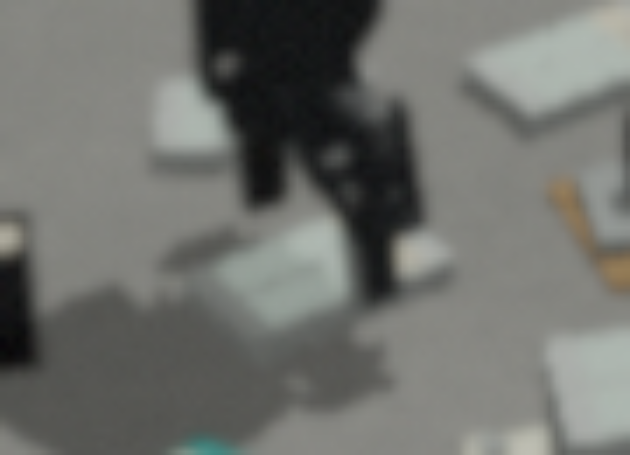

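move_arm(
  increments=[
    {"tx": 0, "ty": 0, "tz": 0, "rx": 0, "ry": 0, "rz": 0, "gripper": 0.2},
    {"tx": 0, "ty": 0, "tz": 0, "rx": 0, "ry": 0, "rz": 0, "gripper": 0.2},
    {"tx": 0, "ty": 0, "tz": 0, "rx": 0, "ry": 0, "rz": 0, "gripper": 0.2},
    {"tx": 0, "ty": 0, "tz": 0, "rx": 0, "ry": 0, "rz": 0, "gripper": 0.2},
    {"tx": 0, "ty": 0, "tz": 0, "rx": 0, "ry": 0, "rz": 0, "gripper": 0.2},
  ],
)

```text
clock: 4.25
eef_pos: [429.1, 237.1, 8.1]
tcp_rot: [3.141, 0.001, -2.867]
contact_force: [-2.9, 0.2, 11.8]
opening: 0.668
```

```bash
python3 go.py 427 238 4 16
python3 - <<'E'
from h import *
im,d=r.grab_frame("side"); rr,cc=[int(v) for v in proj("side",(427,238,20))]
save(cv2.resize(im[rr-35:rr+30,cc-45:cc+45],None,fx=7,fy=7),'g3.png')
E
```

```text
t 4.2 pos [429.1 237.1   8.1] yaw -164.3 q6 -1.34 F [-2.9  0.2 11.8] open 0.668
rz -0.3 | after it tx 0.18 ty 0.15 tz 0.41 cm
```

View pics/g3.png

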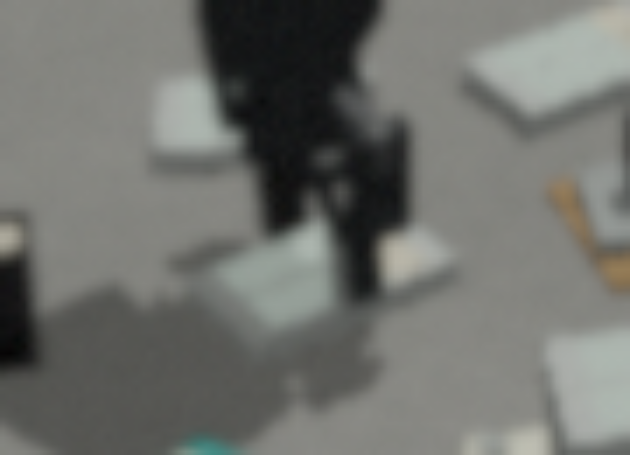

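move_arm(
  increments=[
    {"tx": 0, "ty": 0, "tz": -0.2, "rx": 0, "ry": 0, "rz": 0, "gripper": 0.0},
    {"tx": 0, "ty": 0, "tz": -0.5, "rx": 0, "ry": 0, "rz": 0, "gripper": 0.0},
    {"tx": 0, "ty": 0, "tz": -2, "rx": 0, "ry": 0, "rz": 0, "gripper": -0.2},
    {"tx": 0, "ty": 0, "tz": -3, "rx": 0, "ry": 0, "rz": 0, "gripper": -0.2},
    {"tx": 0, "ty": 0, "tz": -4, "rx": 0, "ry": 0, "rz": 0, "gripper": -0.2},
    {"tx": 0, "ty": 0, "tz": -4, "rx": 0, "ry": 0, "rz": 0, "gripper": -0.2},
    {"tx": 0, "ty": 0, "tz": -4, "rx": 0, "ry": 0, "rz": 0, "gripper": -0.2},
    {"tx": 0, "ty": 0, "tz": 0, "rx": 0, "ry": 0, "rz": 0, "gripper": -0.2},
  ],
)

```text
clock: 5.1
eef_pos: [431.6, 238.3, 189.4]
tcp_rot: [3.14, 0.009, -2.867]
contact_force: [0.5, 0.4, -1.3]
opening: 0.669
```

```bash
python3 go.py 508.5 -10.3 200 -10.2
python3 - <<'E'
from h import *
im,d=r.grab_frame("side"); p=r.sense()["eef_pos"];P=cloud("side",d); rr,cc=[int(v) for v in proj("side",p)]
print("tcp px",rr,cc)
save(cv2.resize(im[rr-40:rr+30,cc-45:cc+45],None,fx=7,fy=7),'g4.png')
c=im.astype(int); m=(d>0)&(np.linalg.norm(P[...,:2]-p[:2],axis=-1)<70)&(P[...,2]>80)&(P[...,2]<p[2]+60)&(c.min(-1)>110)
if m.sum()>20: print(m.sum(),np.percentile(P[m][:,2],[5,50,95]),rect(P,m))
E
```

```text
t 5.1 pos [431.6 238.3 189.4] yaw -164.3 q6 -1.34 F [ 0.5  0.4 -1.3] open 0.669
rz 25.9 | after it tx -11.98 ty -23.10 tz -1.06 cm
tcp px 122 190
303 [193.68220886 195.96979355 197.82657608] (array([428.7, 237.8]), array([101.7,  66.6]), 13.7)
```

View pics/g4.png

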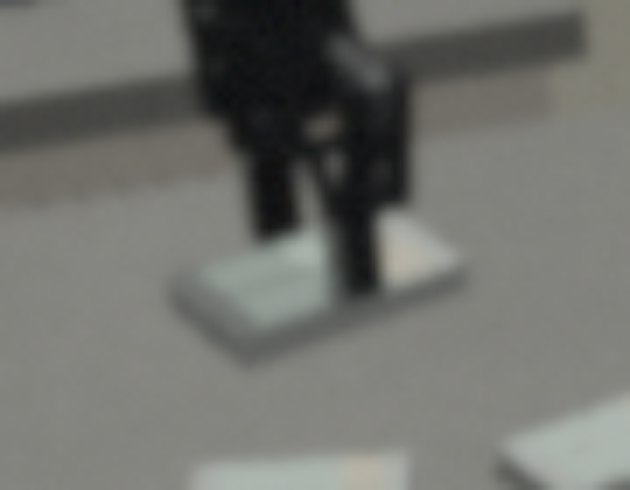

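move_arm(
  increments=[
    {"tx": 0, "ty": 0, "tz": 0, "rx": 0, "ry": 0, "rz": 8.5, "gripper": -0.2},
    {"tx": 0, "ty": 0, "tz": 0, "rx": 0, "ry": 0, "rz": 8.5, "gripper": -0.2},
    {"tx": 0, "ty": 0, "tz": 0, "rx": 0, "ry": 0, "rz": 8.5, "gripper": -0.2},
    {"tx": -1.5, "ty": -2.9, "tz": 0, "rx": 0, "ry": 0, "rz": 0, "gripper": -0.2},
    {"tx": -1.5, "ty": -2.9, "tz": 0, "rx": 0, "ry": 0, "rz": 0, "gripper": -0.2},
    {"tx": -1.5, "ty": -2.9, "tz": 0, "rx": 0, "ry": 0, "rz": 0, "gripper": -0.2},
    {"tx": -1.5, "ty": -2.9, "tz": 0, "rx": 0, "ry": 0, "rz": 0, "gripper": -0.2},
    {"tx": -1.5, "ty": -2.9, "tz": 0, "rx": 0, "ry": 0, "rz": 0, "gripper": -0.2},
    {"tx": -1.5, "ty": -2.9, "tz": 0, "rx": 0, "ry": 0, "rz": 0, "gripper": -0.2},
    {"tx": -1.5, "ty": -2.9, "tz": 0, "rx": 0, "ry": 0, "rz": 0, "gripper": -0.2},
    {"tx": -1.5, "ty": -2.9, "tz": 0, "rx": 0, "ry": 0, "rz": 0, "gripper": -0.2},
    {"tx": 0, "ty": 0, "tz": 0, "rx": 0, "ry": 0, "rz": 0, "gripper": -0.2},
  ],
)

```text
clock: 6.35
eef_pos: [507.8, -15.1, 182.7]
tcp_rot: [-3.14, -0.001, 2.969]
contact_force: [-0.6, 0.2, -1.1]
opening: 0.664
```

```bash
python3 go.py 508.5 -10.3 126 -10.2
```

```text
t 6.3 pos [507.8 -15.1 182.7] yaw 170.1 q6 -1.43 F [-0.6  0.2 -1.1] open 0.664
rz 0.3 | after it tx 0.02 ty 0.48 tz 5.67 cm
```

move_arm(
  increments=[
    {"tx": 0, "ty": 0, "tz": 1.5, "rx": 0, "ry": 0, "rz": 0, "gripper": -0.2},
    {"tx": 0, "ty": 0, "tz": 1.5, "rx": 0, "ry": 0, "rz": 0, "gripper": -0.2},
    {"tx": 0, "ty": 0, "tz": 1.5, "rx": 0, "ry": 0, "rz": 0, "gripper": -0.2},
    {"tx": 0, "ty": 0, "tz": 0, "rx": 0, "ry": 0, "rz": 0, "gripper": -0.2},
    {"tx": 0, "ty": 0, "tz": 0, "rx": 0, "ry": 0, "rz": 0, "gripper": -0.2},
    {"tx": 0, "ty": 0, "tz": 0, "rx": 0, "ry": 0, "rz": 0, "gripper": -0.2},
  ],
)

```text
clock: 6.95
eef_pos: [507.9, -11.9, 139.4]
tcp_rot: [3.142, 0.0, 2.971]
contact_force: [0.6, -0.5, -1.0]
opening: 0.667
```

```bash
python3 go.py 508.5 -10.3 126 -10.2
```

```text
t 7.0 pos [507.9 -11.9 139.4] yaw 170.2 q6 -1.43 F [ 0.6 -0.5 -1. ] open 0.667
rz 0.4 | after it tx -0.03 ty 0.17 tz 1.34 cm
```

move_arm(
  increments=[
    {"tx": 0, "ty": 0.1, "tz": 0.8, "rx": 0, "ry": 0, "rz": 0, "gripper": -0.2},
    {"tx": 0, "ty": 0, "tz": 0.5, "rx": 0, "ry": 0, "rz": 0, "gripper": -0.2},
    {"tx": 0, "ty": 0, "tz": 0.3, "rx": 0, "ry": 0, "rz": 0, "gripper": -0.2},
    {"tx": 0, "ty": 0, "tz": 0.1, "rx": 0, "ry": 0, "rz": 0, "gripper": -0.2},
    {"tx": 0, "ty": 0, "tz": 0.1, "rx": 0, "ry": 0, "rz": 0, "gripper": -0.2},
    {"tx": 0, "ty": 0, "tz": 0.1, "rx": 0, "ry": 0, "rz": 0, "gripper": -0.2},
    {"tx": 0, "ty": 0, "tz": 0.1, "rx": 0, "ry": 0, "rz": 0, "gripper": -0.2},
    {"tx": 0, "ty": 0, "tz": 0.1, "rx": 0, "ry": 0, "rz": 0, "gripper": -0.2},
    {"tx": 0, "ty": 0, "tz": 0, "rx": 0, "ry": 0, "rz": 0, "gripper": -0.2},
    {"tx": 0, "ty": 0, "tz": 0, "rx": 0, "ry": 0, "rz": 0, "gripper": -0.2},
  ],
)

```text
clock: 7.95
eef_pos: [508.0, -11.2, 118.2]
tcp_rot: [3.142, 0.0, 2.971]
contact_force: [0.4, -0.5, 0.9]
opening: 0.66
```

```bash
python3 go.py 508.5 -10.3 116 -10.2
python3 - <<'E'
from h import *
im,d=r.grab_frame("side")
save(cv2.resize(im[140:245,195:300],None,fx=6,fy=6),'p1.png')
E
```

```text
t 8.0 pos [508.  -11.2 118.2] yaw 170.2 q6 -1.43 F [ 0.4 -0.5  0.9] open 0.66
rz 0.4 | after it tx -0.03 ty 0.09 tz 0.22 cm
```

View pics/p1.png

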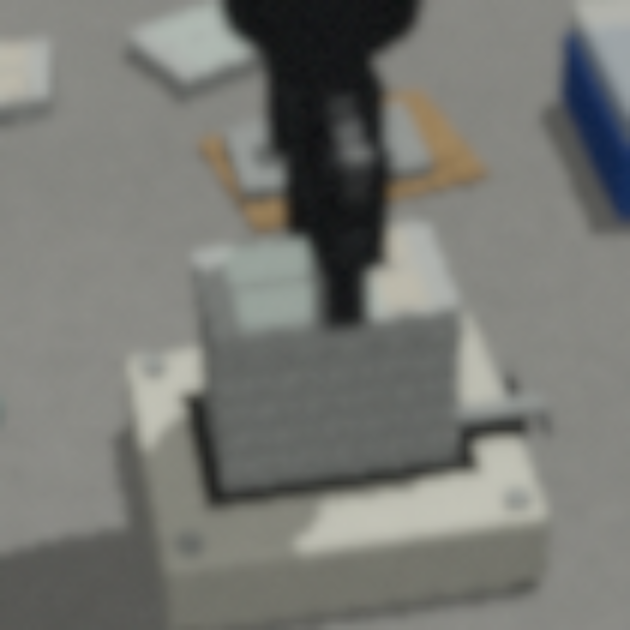

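move_arm(
  increments=[
    {"tx": 0, "ty": 0, "tz": 0.1, "rx": 0, "ry": 0, "rz": 0, "gripper": -0.2},
    {"tx": 0, "ty": 0, "tz": 0, "rx": 0, "ry": 0, "rz": 0, "gripper": 0.5},
    {"tx": 0, "ty": 0, "tz": 0, "rx": 0, "ry": 0, "rz": 0, "gripper": 1},
    {"tx": 0, "ty": 0, "tz": 0, "rx": 0, "ry": 0, "rz": 0, "gripper": 1},
    {"tx": 0, "ty": 0, "tz": 0, "rx": 0, "ry": 0, "rz": 0, "gripper": 1},
    {"tx": 0, "ty": 0, "tz": 0, "rx": 0, "ry": 0, "rz": 0, "gripper": 1},
    {"tx": 0, "ty": 0, "tz": -1, "rx": 0, "ry": 0, "rz": 0, "gripper": 1},
    {"tx": 0, "ty": 0, "tz": -3, "rx": 0, "ry": 0, "rz": 0, "gripper": 1},
    {"tx": 0, "ty": 0, "tz": -4, "rx": 0, "ry": 0, "rz": 0, "gripper": 1},
    {"tx": 0, "ty": 0, "tz": -4, "rx": 0, "ry": 0, "rz": 0, "gripper": 1},
    {"tx": 0, "ty": 4, "tz": 0, "rx": 0, "ry": 0, "rz": 0, "gripper": 1},
    {"tx": 0, "ty": 4, "tz": 0, "rx": 0, "ry": 0, "rz": 0, "gripper": 1},
  ],
)

```text
clock: 9.2
eef_pos: [522.6, 68.0, 239.8]
tcp_rot: [3.14, 0.004, 2.969]
contact_force: [0.2, -0.2, -0.9]
opening: 0.997
```

```bash
python3 look.py e2.png;python3 go.py 436 369.7 150 -15.3
```

```text
holder1 0.77 ztop 16.6 (array([ 420.9, -363.1]), array([98.7, 62.4]), 11.1) [168. 172. 167.]
holder1 0.72 ztop 127.1 (array([490.2,  10.4]), array([58.9, 20.7]), -9.6) [157. 159. 157.]
holder1 0.64 ztop 16.7 (array([ 609.2, -230.1]), array([100.1,  56.7]), -3.0) [177. 180. 176.]
plate 0.97 ztop 55.1 (array([597. , 224.7]), array([56.7, 12.4]), -1.0) [111. 112. 109.]
press 0.74 ztop 42.8 (array([520.6, -12.8]), array([170.6,  89.8]), -79.6) [173. 174. 173.]
t 9.4 pos [521.4  68.2 237.6] yaw 170.4 q6 -1.27 F [ 0.6 -0.6  0.2] open 1.001
rz 5.7 | after it tx 16.19 ty 26.83 tz 8.76 cm
```

move_arm(
  increments=[
    {"tx": 1.5, "ty": 2.5, "tz": 0, "rx": 0, "ry": 0, "rz": 5.7, "gripper": 1},
    {"tx": 2, "ty": 3.2, "tz": 0.5, "rx": 0, "ry": 0, "rz": 0, "gripper": 1},
    {"tx": 2, "ty": 3.2, "tz": 1, "rx": 0, "ry": 0, "rz": 0, "gripper": 1},
    {"tx": 2, "ty": 3.2, "tz": 1, "rx": 0, "ry": 0, "rz": 0, "gripper": 1},
    {"tx": 2, "ty": 3.2, "tz": 1, "rx": 0, "ry": 0, "rz": 0, "gripper": 1},
    {"tx": 2, "ty": 3.2, "tz": 1, "rx": 0, "ry": 0, "rz": 0, "gripper": 1},
    {"tx": 2, "ty": 3.2, "tz": 1, "rx": 0, "ry": 0, "rz": 0, "gripper": 1},
    {"tx": 2, "ty": 3.2, "tz": 1, "rx": 0, "ry": 0, "rz": 0, "gripper": 1},
    {"tx": 1, "ty": 2, "tz": 1, "rx": 0, "ry": 0, "rz": 0, "gripper": 1},
    {"tx": 0, "ty": 0, "tz": 0, "rx": 0, "ry": 0, "rz": 0, "gripper": 1},
    {"tx": 0, "ty": 0, "tz": 0, "rx": 0, "ry": 0, "rz": 0, "gripper": 1},
  ],
)

```text
clock: 10.5
eef_pos: [431.5, 369.1, 161.9]
tcp_rot: [-3.14, -0.0, 2.872]
contact_force: [0.5, -0.6, -0.0]
opening: 0.997
```

```bash
cat > look2.py <<'E'
from h import *
import sys
# white holders seen in both cameras; args: optional png name
for cam in ("top","side"):
    im,d=r.grab_frame(cam); P=cloud(cam,d)
    for q in("holder1","plate"):
        for o in r.cut_out(q,cam):
            mk=o["mask"]&(d>0)
            if mk.sum()<60 or o["confidence"]<.3: continue
            c=im[mk].mean(0); zt=np.percentile(P[mk][:,2],90)
            if q=="holder1" and (c.max()-c.min()>25 or c.mean()<100): continue
            print(cam,q,round(o["confidence"],2),"ztop",round(zt,1),rect(P,mk&(abs(P[...,2]-zt)<8)))
E
python3 look2.py; python3 go.py 436 369.7 8 -15.3
```

```text
top holder1 0.8 ztop 16.8 (array([ 609.2, -230.5]), array([100.5,  56.7]), -2.9)
top holder1 0.79 ztop 16.8 (array([ 420.6, -363.3]), array([98.2, 62.2]), 10.4)
top holder1 0.69 ztop 16.8 (array([436.4, 370.1]), array([99. , 62.5]), -16.3)
top holder1 0.6 ztop 16.7 (array([589.9, 361.6]), array([101.1,  59.1]), 16.3)
top holder1 0.59 ztop 126.6 (array([507.1, -12.3]), array([99.8, 60. ]), -9.3)
top plate 0.63 ztop 54.3 (array([598.4, 232.3]), array([59.4, 22.7]), -8.1)
side holder1 0.85 ztop 16.3 (array([587.7, 362. ]), array([101. ,  66.6]), 16.7)
side holder1 0.85 ztop 15.0 (array([ 608.4, -230.7]), array([101.3,  62.3]), -2.8)
side holder1 0.81 ztop 125.7 (array([505.5, -10.8]), array([99.4, 64. ]), -10.2)
side holder1 0.7 ztop 16.3 (array([433.3, 369.7]), array([98.1, 64.9]), -13.9)
side holder1 0.56 ztop 15.2 (array([ 418.9, -363.8]), array([100.6,  61.8]), 10.7)
side plate 0.87 ztop 53.2 (array([596.9, 232.2]), array([59.4, 27.2]), -9.8)
side plate 0.37 ztop 15.0 (array([ 608.9, -230.9]), array([102.2,  61.9]), -3.0)
t 10.8 pos [431.9 369.3 162.6] yaw 164.5 q6 -0.59 F [-0.8 -0.8 -0.2] open 1.0
rz -0.2 | after it tx -0.38 ty 0.15 tz 15.46 cm
```

move_arm(
  increments=[
    {"tx": -0.3, "ty": 0.1, "tz": 3, "rx": 0, "ry": 0, "rz": 0, "gripper": 1},
    {"tx": 0, "ty": 0, "tz": 3, "rx": 0, "ry": 0, "rz": 0, "gripper": 1},
    {"tx": 0, "ty": 0, "tz": 3, "rx": 0, "ry": 0, "rz": 0, "gripper": 1},
    {"tx": 0, "ty": 0, "tz": 3, "rx": 0, "ry": 0, "rz": 0, "gripper": 1},
    {"tx": 0, "ty": 0, "tz": 1.5, "rx": 0, "ry": 0, "rz": 0, "gripper": 1},
    {"tx": 0, "ty": 0, "tz": 1, "rx": 0, "ry": 0, "rz": 0, "gripper": 1},
    {"tx": 0, "ty": 0, "tz": 0.3, "rx": 0, "ry": 0, "rz": 0, "gripper": 1},
    {"tx": 0, "ty": 0, "tz": 0, "rx": 0, "ry": 0, "rz": 0, "gripper": 1},
    {"tx": 0, "ty": 0, "tz": 0, "rx": 0, "ry": 0, "rz": 0, "gripper": 1},
  ],
)

```text
clock: 11.7
eef_pos: [435.2, 370.8, 15.2]
tcp_rot: [3.14, 0.001, 2.872]
contact_force: [1.0, 0.2, 0.8]
opening: 0.998
```

```bash
python3 go.py 435.5 369.7 8 -15.3
```

```text
t 11.7 pos [435.2 370.8  15.2] yaw 164.5 q6 -0.6 F [1.  0.2 0.8] open 0.998
rz -0.2 | after it tx -0.05 ty -0.09 tz 0.72 cm
```

move_arm(
  increments=[
    {"tx": 0, "ty": 0, "tz": 0.5, "rx": 0, "ry": 0, "rz": 0, "gripper": 1},
    {"tx": 0, "ty": 0, "tz": 0.2, "rx": 0, "ry": 0, "rz": 0, "gripper": 1},
    {"tx": 0, "ty": 0, "tz": 0, "rx": 0, "ry": 0, "rz": 0, "gripper": 0.2},
    {"tx": 0, "ty": 0, "tz": 0, "rx": 0, "ry": 0, "rz": 0, "gripper": 0.2},
    {"tx": 0, "ty": 0, "tz": 0, "rx": 0, "ry": 0, "rz": 0, "gripper": 0.2},
    {"tx": 0, "ty": 0, "tz": 0, "rx": 0, "ry": 0, "rz": 0, "gripper": 0.2},
    {"tx": 0, "ty": 0, "tz": 0, "rx": 0, "ry": 0, "rz": 0, "gripper": 0},
  ],
)

```text
clock: 12.4
eef_pos: [434.6, 370.2, 7.8]
tcp_rot: [3.142, 0.0, 2.872]
contact_force: [-2.3, -2.2, 7.2]
opening: 0.672
```

move_arm(
  increments=[
    {"tx": 0, "ty": 0, "tz": -0.2, "rx": 0, "ry": 0, "rz": 0, "gripper": 0},
    {"tx": 0, "ty": 0, "tz": -0.5, "rx": 0, "ry": 0, "rz": 0, "gripper": -0.2},
    {"tx": 0, "ty": 0, "tz": -2, "rx": 0, "ry": 0, "rz": 0, "gripper": -0.2},
    {"tx": 0, "ty": 0, "tz": -3.5, "rx": 0, "ry": 0, "rz": 0, "gripper": -0.2},
    {"tx": 0, "ty": 0, "tz": -4, "rx": 0, "ry": 0, "rz": 0, "gripper": -0.2},
    {"tx": 0, "ty": 0, "tz": -4, "rx": 0, "ry": 0, "rz": 0, "gripper": -0.2},
    {"tx": 0, "ty": 0, "tz": -4, "rx": 0, "ry": 0, "rz": 0, "gripper": -0.2},
    {"tx": 0, "ty": 0, "tz": -2, "rx": 0, "ry": 0, "rz": 0, "gripper": -0.2},
    {"tx": 0, "ty": 0, "tz": 0, "rx": 0, "ry": 0, "rz": 0, "gripper": -0.2},
  ],
)

```text
clock: 13.3
eef_pos: [436.1, 371.5, 212.9]
tcp_rot: [3.136, 0.004, 2.872]
contact_force: [-0.4, -0.8, -0.8]
opening: 0.67
```

```bash
python3 go.py 508.5 -10.3 200 -10
```

```text
t 13.3 pos [436.1 371.5 212.9] yaw 164.5 q6 -0.6 F [-0.4 -0.8 -0.8] open 0.67
rz -5.5 | after it tx -13.76 ty -36.34 tz 1.29 cm
```

move_arm(
  increments=[
    {"tx": 0, "ty": 0, "tz": 0, "rx": 0, "ry": 0, "rz": -5.5, "gripper": -0.2},
    {"tx": -1.5, "ty": -4, "tz": 0, "rx": 0, "ry": 0, "rz": 0, "gripper": -0.2},
    {"tx": -1.5, "ty": -4, "tz": 0, "rx": 0, "ry": 0, "rz": 0, "gripper": -0.2},
    {"tx": -1.5, "ty": -4, "tz": 0, "rx": 0, "ry": 0, "rz": 0, "gripper": -0.2},
    {"tx": -1.5, "ty": -4, "tz": 0, "rx": 0, "ry": 0, "rz": 0, "gripper": -0.2},
    {"tx": -1.5, "ty": -4, "tz": 0, "rx": 0, "ry": 0, "rz": 0, "gripper": -0.2},
    {"tx": -1.5, "ty": -4, "tz": 0, "rx": 0, "ry": 0, "rz": 0, "gripper": -0.2},
    {"tx": -1.5, "ty": -4, "tz": 0, "rx": 0, "ry": 0, "rz": 0, "gripper": -0.2},
    {"tx": -1.5, "ty": -4, "tz": 0, "rx": 0, "ry": 0, "rz": 0, "gripper": -0.2},
    {"tx": -1.5, "ty": -4, "tz": 0, "rx": 0, "ry": 0, "rz": 0, "gripper": -0.2},
    {"tx": 0, "ty": 0, "tz": 0, "rx": 0, "ry": 0, "rz": 0, "gripper": -0.2},
    {"tx": 0, "ty": 0, "tz": 0, "rx": 0, "ry": 0, "rz": 0, "gripper": -0.2},
  ],
)

```text
clock: 14.5
eef_pos: [504.5, -8.5, 208.1]
tcp_rot: [-3.142, -0.002, 2.965]
contact_force: [0.2, 0.3, -0.4]
opening: 0.675
```

```bash
python3 go.py 508.5 -10.3 140 -10
```

```text
t 14.5 pos [504.5  -8.5 208.1] yaw 169.9 q6 -1.41 F [ 0.2  0.3 -0.4] open 0.675
rz -0.1 | after it tx -0.42 ty -0.10 tz 6.81 cm
```

move_arm(
  increments=[
    {"tx": -0.4, "ty": -0.1, "tz": 2, "rx": 0, "ry": 0, "rz": 0, "gripper": -0.2},
    {"tx": 0, "ty": 0, "tz": 2, "rx": 0, "ry": 0, "rz": 0, "gripper": -0.2},
    {"tx": 0, "ty": 0, "tz": 1.5, "rx": 0, "ry": 0, "rz": 0, "gripper": -0.2},
    {"tx": 0, "ty": 0, "tz": 0.8, "rx": 0, "ry": 0, "rz": 0, "gripper": -0.2},
    {"tx": 0, "ty": 0, "tz": 0.4, "rx": 0, "ry": 0, "rz": 0, "gripper": -0.2},
    {"tx": 0, "ty": 0, "tz": 0, "rx": 0, "ry": 0, "rz": 0, "gripper": -0.2},
    {"tx": 0, "ty": 0, "tz": 0, "rx": 0, "ry": 0, "rz": 0, "gripper": -0.2},
  ],
)

```text
clock: 15.2
eef_pos: [509.4, -9.1, 142.6]
tcp_rot: [3.141, 0.001, 2.968]
contact_force: [-0.5, 0.5, 0.2]
opening: 0.67
```

```bash
python3 go.py 508.5 -10.3 132 -10
```

```text
t 15.2 pos [509.4  -9.1 142.6] yaw 170.1 q6 -1.42 F [-0.5  0.5  0.2] open 0.67
rz 0.1 | after it tx 0.06 ty -0.13 tz 1.06 cm
```

move_arm(
  increments=[
    {"tx": 0, "ty": 0, "tz": 0.5, "rx": 0, "ry": 0, "rz": 0, "gripper": -0.2},
    {"tx": 0, "ty": 0, "tz": 0.2, "rx": 0, "ry": 0, "rz": 0, "gripper": -0.2},
    {"tx": 0, "ty": 0, "tz": 0.1, "rx": 0, "ry": 0, "rz": 0, "gripper": -0.2},
    {"tx": 0, "ty": 0, "tz": 0.1, "rx": 0, "ry": 0, "rz": 0, "gripper": -0.2},
    {"tx": 0, "ty": 0, "tz": 0.1, "rx": 0, "ry": 0, "rz": 0, "gripper": -0.2},
    {"tx": 0, "ty": 0, "tz": 0.1, "rx": 0, "ry": 0, "rz": 0, "gripper": -0.2},
    {"tx": 0, "ty": 0, "tz": 0, "rx": 0, "ry": 0, "rz": 0, "gripper": -0.2},
    {"tx": 0, "ty": 0, "tz": 0, "rx": 0, "ry": 0, "rz": 0, "gripper": -0.2},
  ],
)

```text
clock: 16.0
eef_pos: [509.0, -9.4, 131.1]
tcp_rot: [-3.142, 0.0, 2.968]
contact_force: [-0.4, -0.6, 0.9]
opening: 0.671
```

```bash
python3 go.py 508.5 -10.3 132 -10
```

```text
t 16.0 pos [509.   -9.4 131.1] yaw 170.0 q6 -1.42 F [-0.4 -0.6  0.9] open 0.671
rz 0.0 | after it tx 0.04 ty -0.10 tz -0.09 cm
```

move_arm(
  increments=[
    {"tx": 0, "ty": 0, "tz": 0.1, "rx": 0, "ry": 0, "rz": 0, "gripper": -0.2},
    {"tx": 0, "ty": 0, "tz": 0.1, "rx": 0, "ry": 0, "rz": 0, "gripper": -0.2},
    {"tx": 0, "ty": 0, "tz": 0, "rx": 0, "ry": 0, "rz": 0, "gripper": -0.2},
  ],
)

```text
clock: 16.3
eef_pos: [509.1, -9.4, 129.1]
tcp_rot: [-3.142, 0.0, 2.968]
contact_force: [-0.3, -0.4, 1.9]
opening: 0.671
```

```bash
python3 go.py 508.5 -10.3 132 -10
```

```text
t 16.3 pos [509.1  -9.4 129.1] yaw 170.0 q6 -1.42 F [-0.3 -0.4  1.9] open 0.671
rz 0.0 | after it tx 0.04 ty -0.09 tz -0.29 cm
```

Contact. Release, retreat.

move_arm(
  increments=[
    {"tx": 0, "ty": 0, "tz": 0, "rx": 0, "ry": 0, "rz": 0, "gripper": 0.5},
    {"tx": 0, "ty": 0, "tz": 0, "rx": 0, "ry": 0, "rz": 0, "gripper": 1},
    {"tx": 0, "ty": 0, "tz": 0, "rx": 0, "ry": 0, "rz": 0, "gripper": 1},
    {"tx": 0, "ty": 0, "tz": 0, "rx": 0, "ry": 0, "rz": 0, "gripper": 1},
    {"tx": 0, "ty": 0, "tz": 0, "rx": 0, "ry": 0, "rz": 0, "gripper": 1},
    {"tx": 0, "ty": 0, "tz": -1, "rx": 0, "ry": 0, "rz": 0, "gripper": 1},
    {"tx": 0, "ty": 0, "tz": -3, "rx": 0, "ry": 0, "rz": 0, "gripper": 1},
    {"tx": 0, "ty": 0, "tz": -4, "rx": 0, "ry": 0, "rz": 0, "gripper": 1},
    {"tx": 0, "ty": 0, "tz": -2, "rx": 0, "ry": 0, "rz": -8.5, "gripper": 1},
    {"tx": 0, "ty": 0, "tz": 0, "rx": 0, "ry": 0, "rz": -8.5, "gripper": 1},
    {"tx": 0, "ty": 0, "tz": 0, "rx": 0, "ry": 0, "rz": -8.5, "gripper": 1},
  ],
)

```text
clock: 17.4
eef_pos: [509.6, -9.4, 231.0]
tcp_rot: [-3.141, 0.003, -2.864]
contact_force: [0.3, -0.3, -1.3]
opening: 0.999
```

```bash
python3 go.py 589 361.8 90 16.3
```

```text
t 17.4 pos [509.6  -9.4 231. ] yaw -164.1 q6 -1.87 F [ 0.3 -0.3 -1.3] open 0.999
rz -0.4 | after it tx -18.04 ty 33.40 tz 14.10 cm
```

move_arm(
  increments=[
    {"tx": -1.8, "ty": 3.3, "tz": 0, "rx": 0, "ry": 0, "rz": 0, "gripper": 1},
    {"tx": -1.8, "ty": 3.3, "tz": 0, "rx": 0, "ry": 0, "rz": 0, "gripper": 1},
    {"tx": -1.8, "ty": 3.3, "tz": 0, "rx": 0, "ry": 0, "rz": 0, "gripper": 1},
    {"tx": -1.8, "ty": 3.3, "tz": 0, "rx": 0, "ry": 0, "rz": 0, "gripper": 1},
    {"tx": -1.8, "ty": 3.3, "tz": 0, "rx": 0, "ry": 0, "rz": 0, "gripper": 1},
    {"tx": -1.8, "ty": 3.3, "tz": 0, "rx": 0, "ry": 0, "rz": 0, "gripper": 1},
    {"tx": -1.8, "ty": 3.3, "tz": 0, "rx": 0, "ry": 0, "rz": 0, "gripper": 1},
    {"tx": -1.8, "ty": 3.3, "tz": 1, "rx": 0, "ry": 0, "rz": 0, "gripper": 1},
    {"tx": -1.8, "ty": 3.3, "tz": 2, "rx": 0, "ry": 0, "rz": 0, "gripper": 1},
    {"tx": -1.8, "ty": 3.3, "tz": 2, "rx": 0, "ry": 0, "rz": 0, "gripper": 1},
    {"tx": 0, "ty": 0, "tz": 2, "rx": 0, "ry": 0, "rz": 0, "gripper": 1},
    {"tx": 0, "ty": 0, "tz": 0, "rx": 0, "ry": 0, "rz": 0, "gripper": 1},
  ],
)

```text
clock: 18.6
eef_pos: [592.3, 356.8, 156.4]
tcp_rot: [-3.14, -0.005, -2.869]
contact_force: [-0.6, -0.6, -0.3]
opening: 1.004
```

```bash
python3 look2.py; python3 go.py 589 361.8 8 16.3
```

```text
top holder1 0.98 ztop 16.7 (array([ 609.5, -230.4]), array([100.9,  56.6]), -3.1)
top holder1 0.89 ztop 16.6 (array([589.6, 361.6]), array([101.7,  59.3]), 16.0)
top holder1 0.71 ztop 140.3 (array([510.3, -10.7]), array([100.3,  59.8]), -9.9)
top holder1 0.61 ztop 16.8 (array([ 420.4, -362.9]), array([98.1, 61.9]), 10.9)
top plate 0.96 ztop 54.2 (array([598.5, 232.3]), array([59.6, 22.5]), -7.5)
side holder1 0.83 ztop 15.1 (array([ 419. , -363.6]), array([100.9,  61.6]), 10.0)
side holder1 0.77 ztop 139.3 (array([509.1,  -9.9]), array([100.4,  63.5]), -9.4)
side holder1 0.54 ztop 125.6 (array([494.8, -35.8]), array([105.4,  40.4]), -31.4)
side holder1 0.38 ztop 101.5 (array([501.3, -37.5]), array([99.5, 13.6]), -15.4)
side plate 0.7 ztop 52.7 (array([595.5, 231.3]), array([57.1, 25.6]), -11.3)
t 18.9 pos [594.8 356.4 160.9] yaw -164.5 q6 -1.3 F [-0.9  0.4  0.5] open 1.003
rz -0.8 | after it tx 0.41 ty 0.68 tz 15.29 cm
```

move_arm(
  increments=[
    {"tx": 0.4, "ty": 0.6, "tz": 3, "rx": 0, "ry": 0, "rz": 0, "gripper": 1},
    {"tx": 0, "ty": 0, "tz": 3, "rx": 0, "ry": 0, "rz": 0, "gripper": 1},
    {"tx": 0, "ty": 0, "tz": 3, "rx": 0, "ry": 0, "rz": 0, "gripper": 1},
    {"tx": 0, "ty": 0, "tz": 3, "rx": 0, "ry": 0, "rz": 0, "gripper": 1},
    {"tx": 0, "ty": 0, "tz": 1.5, "rx": 0, "ry": 0, "rz": 0, "gripper": 1},
    {"tx": 0, "ty": 0, "tz": 1, "rx": 0, "ry": 0, "rz": 0, "gripper": 1},
    {"tx": 0, "ty": 0, "tz": 0, "rx": 0, "ry": 0, "rz": 0, "gripper": 1},
    {"tx": 0, "ty": 0, "tz": 0, "rx": 0, "ry": 0, "rz": 0, "gripper": 1},
    {"tx": 0, "ty": 0, "tz": 0, "rx": 0, "ry": 0, "rz": 0, "gripper": 1},
  ],
)

```text
clock: 19.8
eef_pos: [589.6, 362.0, 15.7]
tcp_rot: [3.141, 0.002, -2.871]
contact_force: [0.2, 0.0, 0.3]
opening: 0.995
```

```bash
python3 go.py 589 361.8 8 16.3
```

```text
t 19.8 pos [589.6 362.   15.7] yaw -164.5 q6 -1.29 F [0.2 0.  0.3] open 0.995
rz -0.8 | after it tx 0.06 ty -0.01 tz 0.77 cm
```

move_arm(
  increments=[
    {"tx": 0, "ty": 0, "tz": 0.5, "rx": 0, "ry": 0, "rz": -0.5, "gripper": 1},
    {"tx": 0, "ty": 0, "tz": 0.2, "rx": 0, "ry": 0, "rz": 0, "gripper": 1},
    {"tx": 0, "ty": 0, "tz": 0, "rx": 0, "ry": 0, "rz": 0, "gripper": 0.2},
    {"tx": 0, "ty": 0, "tz": 0, "rx": 0, "ry": 0, "rz": 0, "gripper": 0.2},
    {"tx": 0, "ty": 0, "tz": 0, "rx": 0, "ry": 0, "rz": 0, "gripper": 0.2},
    {"tx": 0, "ty": 0, "tz": 0, "rx": 0, "ry": 0, "rz": 0, "gripper": 0.2},
    {"tx": 0, "ty": 0, "tz": 0, "rx": 0, "ry": 0, "rz": 0, "gripper": 0},
  ],
)

```text
clock: 20.5
eef_pos: [588.6, 361.5, 7.7]
tcp_rot: [-3.142, -0.0, -2.862]
contact_force: [-2.4, -1.2, 5.1]
opening: 0.673
```

move_arm(
  increments=[
    {"tx": 0, "ty": 0, "tz": -0.2, "rx": 0, "ry": 0, "rz": 0, "gripper": 0},
    {"tx": 0, "ty": 0, "tz": -0.5, "rx": 0, "ry": 0, "rz": 0, "gripper": -0.2},
    {"tx": 0, "ty": 0, "tz": -2, "rx": 0, "ry": 0, "rz": 0, "gripper": -0.2},
    {"tx": 0, "ty": 0, "tz": -3.5, "rx": 0, "ry": 0, "rz": 0, "gripper": -0.2},
    {"tx": 0, "ty": 0, "tz": -4, "rx": 0, "ry": 0, "rz": 0, "gripper": -0.2},
    {"tx": 0, "ty": 0, "tz": -4, "rx": 0, "ry": 0, "rz": 0, "gripper": -0.2},
    {"tx": 0, "ty": 0, "tz": -4, "rx": 0, "ry": 0, "rz": 0, "gripper": -0.2},
    {"tx": 0, "ty": 0, "tz": -3, "rx": 0, "ry": 0, "rz": 8.5, "gripper": -0.2},
    {"tx": 0, "ty": 0, "tz": 0, "rx": 0, "ry": 0, "rz": 8.5, "gripper": -0.2},
    {"tx": 0, "ty": 0, "tz": 0, "rx": 0, "ry": 0, "rz": 8.5, "gripper": -0.2},
    {"tx": 0, "ty": 0, "tz": 0, "rx": 0, "ry": 0, "rz": 0, "gripper": -0.2},
  ],
)

```text
clock: 21.6
eef_pos: [588.6, 361.4, 219.7]
tcp_rot: [3.141, 0.0, 2.974]
contact_force: [-0.3, -0.1, -0.6]
opening: 0.673
```

```bash
python3 go.py 508.5 -10.3 200 -10
```

```text
t 21.6 pos [588.6 361.4 219.7] yaw 170.4 q6 -0.85 F [-0.3 -0.1 -0.6] open 0.673
rz 0.4 | after it tx 1.43 ty -38.00 tz 1.97 cm
```

move_arm(
  increments=[
    {"tx": 0.15, "ty": -3.8, "tz": 0, "rx": 0, "ry": 0, "rz": 0.3, "gripper": -0.2},
    {"tx": 0.15, "ty": -3.8, "tz": 0, "rx": 0, "ry": 0, "rz": 0, "gripper": -0.2},
    {"tx": 0.15, "ty": -3.8, "tz": 0, "rx": 0, "ry": 0, "rz": 0, "gripper": -0.2},
    {"tx": 0.15, "ty": -3.8, "tz": 0, "rx": 0, "ry": 0, "rz": 0, "gripper": -0.2},
    {"tx": 0.15, "ty": -3.8, "tz": 0, "rx": 0, "ry": 0, "rz": 0, "gripper": -0.2},
    {"tx": 0.15, "ty": -3.8, "tz": 0, "rx": 0, "ry": 0, "rz": 0, "gripper": -0.2},
    {"tx": 0.15, "ty": -3.8, "tz": 0, "rx": 0, "ry": 0, "rz": 0, "gripper": -0.2},
    {"tx": 0.15, "ty": -3.8, "tz": 0, "rx": 0, "ry": 0, "rz": 0, "gripper": -0.2},
    {"tx": 0.15, "ty": -3.8, "tz": 0, "rx": 0, "ry": 0, "rz": 0, "gripper": -0.2},
    {"tx": 0.15, "ty": -3.8, "tz": 0, "rx": 0, "ry": 0, "rz": 0, "gripper": -0.2},
    {"tx": 0, "ty": 0, "tz": 0, "rx": 0, "ry": 0, "rz": 0, "gripper": -0.2},
    {"tx": 0, "ty": 0, "tz": 0, "rx": 0, "ry": 0, "rz": 0, "gripper": -0.2},
  ],
)

```text
clock: 22.8
eef_pos: [509.4, -11.1, 219.2]
tcp_rot: [3.141, 0.0, 2.972]
contact_force: [0.5, 0.3, -0.6]
opening: 0.67
```

```bash
python3 go.py 508.7 -10.3 154 -10
```

```text
t 22.8 pos [509.4 -11.1 219.2] yaw 170.3 q6 -1.43 F [ 0.5  0.3 -0.6] open 0.67
rz 0.3 | after it tx 0.09 ty 0.07 tz 6.52 cm
```

move_arm(
  increments=[
    {"tx": 0, "ty": 0, "tz": 2, "rx": 0, "ry": 0, "rz": 0, "gripper": -0.2},
    {"tx": 0, "ty": 0, "tz": 2, "rx": 0, "ry": 0, "rz": 0, "gripper": -0.2},
    {"tx": 0, "ty": 0, "tz": 1.5, "rx": 0, "ry": 0, "rz": 0, "gripper": -0.2},
    {"tx": 0, "ty": 0, "tz": 0.7, "rx": 0, "ry": 0, "rz": 0, "gripper": -0.2},
    {"tx": 0, "ty": 0, "tz": 0.3, "rx": 0, "ry": 0, "rz": 0, "gripper": -0.2},
    {"tx": 0, "ty": 0, "tz": 0, "rx": 0, "ry": 0, "rz": 0, "gripper": -0.2},
    {"tx": 0, "ty": 0, "tz": 0, "rx": 0, "ry": 0, "rz": 0, "gripper": -0.2},
    {"tx": 0, "ty": 0, "tz": 0, "rx": 0, "ry": 0, "rz": 0, "gripper": -0.2},
  ],
)

```text
clock: 23.6
eef_pos: [510.1, -10.5, 154.8]
tcp_rot: [3.141, 0.001, 2.971]
contact_force: [0.0, -0.7, -0.5]
opening: 0.668
```

```bash
python3 go.py 508.7 -10.3 144 -10
```

```text
t 23.6 pos [510.1 -10.5 154.8] yaw 170.3 q6 -1.42 F [ 0.  -0.7 -0.5] open 0.668
rz 0.3 | after it tx 0.14 ty -0.01 tz 1.08 cm
```

move_arm(
  increments=[
    {"tx": 0.1, "ty": 0, "tz": 0.4, "rx": 0, "ry": 0, "rz": 0, "gripper": -0.2},
    {"tx": 0, "ty": 0, "tz": 0.2, "rx": 0, "ry": 0, "rz": 0, "gripper": -0.2},
    {"tx": 0, "ty": 0, "tz": 0.1, "rx": 0, "ry": 0, "rz": 0, "gripper": -0.2},
    {"tx": 0, "ty": 0, "tz": 0.1, "rx": 0, "ry": 0, "rz": 0, "gripper": -0.2},
    {"tx": 0, "ty": 0, "tz": 0.1, "rx": 0, "ry": 0, "rz": 0, "gripper": -0.2},
    {"tx": 0, "ty": 0, "tz": 0.1, "rx": 0, "ry": 0, "rz": 0, "gripper": -0.2},
    {"tx": 0, "ty": 0, "tz": 0.1, "rx": 0, "ry": 0, "rz": 0, "gripper": -0.2},
    {"tx": 0, "ty": 0, "tz": 0.1, "rx": 0, "ry": 0, "rz": 0, "gripper": -0.2},
    {"tx": 0, "ty": 0, "tz": 0, "rx": 0, "ry": 0, "rz": 0, "gripper": -0.2},
    {"tx": 0, "ty": 0, "tz": 0, "rx": 0, "ry": 0, "rz": 0, "gripper": -0.2},
  ],
)

```text
clock: 24.6
eef_pos: [508.6, -10.4, 142.2]
tcp_rot: [-3.142, 0.0, 2.971]
contact_force: [-0.6, -0.7, 2.4]
opening: 0.673
```

```bash
python3 go.py 508.7 -10.3 144 -10
```

```text
t 24.6 pos [508.6 -10.4 142.2] yaw 170.2 q6 -1.42 F [-0.6 -0.7  2.4] open 0.673
rz 0.2 | after it tx -0.01 ty 0.01 tz -0.18 cm
```

move_arm(
  increments=[
    {"tx": 0, "ty": 0, "tz": 0, "rx": 0, "ry": 0, "rz": 0, "gripper": 0.5},
    {"tx": 0, "ty": 0, "tz": 0, "rx": 0, "ry": 0, "rz": 0, "gripper": 1},
    {"tx": 0, "ty": 0, "tz": 0, "rx": 0, "ry": 0, "rz": 0, "gripper": 1},
    {"tx": 0, "ty": 0, "tz": 0, "rx": 0, "ry": 0, "rz": 0, "gripper": 1},
    {"tx": 0, "ty": 0, "tz": 0, "rx": 0, "ry": 0, "rz": 0, "gripper": 1},
    {"tx": 0, "ty": 0, "tz": -1, "rx": 0, "ry": 0, "rz": 0, "gripper": 1},
    {"tx": 0, "ty": 0, "tz": -3, "rx": 0, "ry": 0, "rz": 0, "gripper": 1},
    {"tx": 0, "ty": 0, "tz": -4, "rx": 0, "ry": 0, "rz": 0, "gripper": 1},
    {"tx": 0, "ty": 0, "tz": -2, "rx": 0, "ry": 0, "rz": -6.8, "gripper": 1},
    {"tx": 0, "ty": 0, "tz": 0, "rx": 0, "ry": 0, "rz": 0, "gripper": 1},
  ],
)

```text
clock: 25.6
eef_pos: [510.5, -10.4, 246.0]
tcp_rot: [3.141, 0.006, 3.093]
contact_force: [0.5, 0.1, 0.5]
opening: 1.005
```

```bash
python3 go.py 609 -230.5 90 -3
```

```text
t 25.6 pos [510.5 -10.4 246. ] yaw 177.2 q6 -1.55 F [0.5 0.1 0.5] open 1.005
rz 0.2 | after it tx -10.98 ty -21.47 tz 15.60 cm
```

move_arm(
  increments=[
    {"tx": -1.5, "ty": -3, "tz": 0, "rx": 0, "ry": 0, "rz": 0, "gripper": 1},
    {"tx": -1.5, "ty": -3, "tz": 0, "rx": 0, "ry": 0, "rz": 0, "gripper": 1},
    {"tx": -1.6, "ty": -3.1, "tz": 0, "rx": 0, "ry": 0, "rz": 0, "gripper": 1},
    {"tx": -1.6, "ty": -3.1, "tz": 0, "rx": 0, "ry": 0, "rz": 0, "gripper": 1},
    {"tx": -1.6, "ty": -3.1, "tz": 1, "rx": 0, "ry": 0, "rz": 0, "gripper": 1},
    {"tx": -1.6, "ty": -3.1, "tz": 2, "rx": 0, "ry": 0, "rz": 0, "gripper": 1},
    {"tx": -1.6, "ty": -3.1, "tz": 2, "rx": 0, "ry": 0, "rz": 0, "gripper": 1},
    {"tx": 0, "ty": 0, "tz": 3, "rx": 0, "ry": 0, "rz": 0, "gripper": 1},
    {"tx": 0, "ty": 0, "tz": 2, "rx": 0, "ry": 0, "rz": 0, "gripper": 1},
    {"tx": 0, "ty": 0, "tz": 0, "rx": 0, "ry": 0, "rz": 0, "gripper": 1},
  ],
)

```text
clock: 26.6
eef_pos: [604.6, -230.1, 138.0]
tcp_rot: [3.139, -0.007, 3.088]
contact_force: [-0.6, 0.3, -0.7]
opening: 0.996
```

```bash
python3 look2.py; python3 go.py 609 -230.5 8 -3
```

```text
top holder1 0.96 ztop 153.7 (array([510.3, -11.9]), array([99.9, 59.2]), -9.8)
top holder1 0.86 ztop 16.8 (array([ 605.3, -230. ]), array([91.3, 56. ]), -3.2)
top holder1 0.36 ztop 54.3 (array([598.8, 232.7]), array([59.9, 23.4]), -8.3)
top plate 0.9 ztop 54.3 (array([598.8, 232.7]), array([59.9, 23.4]), -8.3)
side holder1 0.9 ztop 152.5 (array([508.6, -11.2]), array([99.3, 65.7]), -9.6)
side holder1 0.78 ztop 122.7 (array([499.4, -39.2]), array([96.5,  5.5]), -9.2)
side holder1 0.67 ztop 15.1 (array([ 419. , -363.4]), array([101.6,  62.1]), 10.1)
side holder1 0.63 ztop 14.9 (array([ 608.3, -231.2]), array([100.8,  63.2]), -2.7)
side holder1 0.52 ztop 136.5 (array([503.5, -37.6]), array([98.8,  7.1]), -9.9)
side plate 0.68 ztop 53.3 (array([593.7, 233.1]), array([53.1, 25.1]), -6.5)
t 26.9 pos [ 608.1 -230.8  143.6] yaw 177.0 q6 -1.88 F [-0.2 -0.2  0.2] open 1.0
rz 0.0 | after it tx -0.09 ty 0.04 tz 13.56 cm
```

move_arm(
  increments=[
    {"tx": -0.1, "ty": 0, "tz": 3, "rx": 0, "ry": 0, "rz": 0, "gripper": 1},
    {"tx": 0, "ty": 0, "tz": 3, "rx": 0, "ry": 0, "rz": 0, "gripper": 1},
    {"tx": 0, "ty": 0, "tz": 3, "rx": 0, "ry": 0, "rz": 0, "gripper": 1},
    {"tx": 0, "ty": 0, "tz": 2, "rx": 0, "ry": 0, "rz": 0, "gripper": 1},
    {"tx": 0, "ty": 0, "tz": 1.5, "rx": 0, "ry": 0, "rz": 0, "gripper": 1},
    {"tx": 0, "ty": 0, "tz": 0.2, "rx": 0, "ry": 0, "rz": 0, "gripper": 1},
    {"tx": 0, "ty": 0, "tz": 0, "rx": 0, "ry": 0, "rz": 0, "gripper": 1},
    {"tx": 0, "ty": 0, "tz": 0, "rx": 0, "ry": 0, "rz": 0, "gripper": 1},
    {"tx": 0, "ty": 0, "tz": 0, "rx": 0, "ry": 0, "rz": 0, "gripper": 1},
  ],
)

```text
clock: 27.8
eef_pos: [609.1, -231.2, 16.4]
tcp_rot: [-3.141, 0.002, 3.09]
contact_force: [0.7, 0.3, -0.2]
opening: 1.003
```

```bash
python3 go.py 609 -230.8 8 -3
```

```text
t 27.8 pos [ 609.1 -231.2   16.4] yaw 177.0 q6 -1.88 F [ 0.7  0.3 -0.2] open 1.003
rz 0.0 | after it tx 0.01 ty 0.04 tz 0.84 cm
```

move_arm(
  increments=[
    {"tx": 0, "ty": 0, "tz": 0.5, "rx": 0, "ry": 0, "rz": 0, "gripper": 1},
    {"tx": 0, "ty": 0, "tz": 0.3, "rx": 0, "ry": 0, "rz": 0, "gripper": 1},
    {"tx": 0, "ty": 0, "tz": 0, "rx": 0, "ry": 0, "rz": 0, "gripper": 0.2},
    {"tx": 0, "ty": 0, "tz": 0, "rx": 0, "ry": 0, "rz": 0, "gripper": 0.2},
    {"tx": 0, "ty": 0, "tz": 0, "rx": 0, "ry": 0, "rz": 0, "gripper": 0.2},
    {"tx": 0, "ty": 0, "tz": 0, "rx": 0, "ry": 0, "rz": 0, "gripper": 0.2},
    {"tx": 0, "ty": 0, "tz": 0, "rx": 0, "ry": 0, "rz": 0, "gripper": 0},
  ],
)

```text
clock: 28.5
eef_pos: [608.2, -230.8, 7.5]
tcp_rot: [3.142, -0.0, 3.09]
contact_force: [-1.9, 0.4, 5.2]
opening: 0.676
```

move_arm(
  increments=[
    {"tx": 0, "ty": 0, "tz": -0.2, "rx": 0, "ry": 0, "rz": 0, "gripper": 0},
    {"tx": 0, "ty": 0, "tz": -0.5, "rx": 0, "ry": 0, "rz": 0, "gripper": -0.2},
    {"tx": 0, "ty": 0, "tz": -2, "rx": 0, "ry": 0, "rz": 0, "gripper": -0.2},
    {"tx": 0, "ty": 0, "tz": -3.5, "rx": 0, "ry": 0, "rz": 0, "gripper": -0.2},
    {"tx": 0, "ty": 0, "tz": -4, "rx": 0, "ry": 0, "rz": 0, "gripper": -0.2},
    {"tx": 0, "ty": 0, "tz": -4, "rx": 0, "ry": 0, "rz": 0, "gripper": -0.2},
    {"tx": 0, "ty": 0, "tz": -4, "rx": 0, "ry": 0, "rz": 0, "gripper": -0.2},
    {"tx": 0, "ty": 0, "tz": -4, "rx": 0, "ry": 0, "rz": 7, "gripper": -0.2},
    {"tx": 0, "ty": 0, "tz": 0, "rx": 0, "ry": 0, "rz": 0, "gripper": -0.2},
    {"tx": 0, "ty": 0, "tz": 0, "rx": 0, "ry": 0, "rz": 0, "gripper": -0.2},
  ],
)

```text
clock: 29.5
eef_pos: [608.7, -231.0, 230.4]
tcp_rot: [-3.141, 0.002, 2.968]
contact_force: [-0.3, 0.5, -1.1]
opening: 0.673
```

```bash
python3 go.py 508.5 -10.3 200 -10
```

```text
t 29.5 pos [ 608.7 -231.   230.4] yaw 170.1 q6 -1.76 F [-0.3  0.5 -1.1] open 0.673
rz 0.1 | after it tx 13.70 ty 19.99 tz 3.04 cm
```

move_arm(
  increments=[
    {"tx": 2, "ty": 3, "tz": 0, "rx": 0, "ry": 0, "rz": 0, "gripper": -0.2},
    {"tx": 2, "ty": 3, "tz": 0, "rx": 0, "ry": 0, "rz": 0, "gripper": -0.2},
    {"tx": 2, "ty": 3, "tz": 0, "rx": 0, "ry": 0, "rz": 0, "gripper": -0.2},
    {"tx": 2, "ty": 3, "tz": 0, "rx": 0, "ry": 0, "rz": 0, "gripper": -0.2},
    {"tx": 2, "ty": 3, "tz": 0, "rx": 0, "ry": 0, "rz": 0, "gripper": -0.2},
    {"tx": 2, "ty": 3, "tz": 0, "rx": 0, "ry": 0, "rz": 0, "gripper": -0.2},
    {"tx": 1.7, "ty": 2, "tz": 0, "rx": 0, "ry": 0, "rz": 0, "gripper": -0.2},
    {"tx": 0, "ty": 0, "tz": 1.5, "rx": 0, "ry": 0, "rz": 0, "gripper": -0.2},
    {"tx": 0, "ty": 0, "tz": 1.5, "rx": 0, "ry": 0, "rz": 0, "gripper": -0.2},
    {"tx": 0, "ty": 0, "tz": 1, "rx": 0, "ry": 0, "rz": 0, "gripper": -0.2},
    {"tx": 0, "ty": 0, "tz": 0, "rx": 0, "ry": 0, "rz": 0, "gripper": -0.2},
    {"tx": 0, "ty": 0, "tz": 0, "rx": 0, "ry": 0, "rz": 0, "gripper": -0.2},
  ],
)

```text
clock: 30.7
eef_pos: [507.7, -10.3, 188.7]
tcp_rot: [-3.141, -0.001, 2.968]
contact_force: [-0.2, -1.1, -0.3]
opening: 0.667
```

```bash
python3 go.py 508.3 -10 158 -10
```

```text
t 30.7 pos [507.7 -10.3 188.7] yaw 170.0 q6 -1.42 F [-0.2 -1.1 -0.3] open 0.667
rz 0.0 | after it tx -0.05 ty 0.04 tz 3.07 cm
```

move_arm(
  increments=[
    {"tx": 0, "ty": 0, "tz": 1.2, "rx": 0, "ry": 0, "rz": 0, "gripper": -0.2},
    {"tx": 0, "ty": 0, "tz": 0.8, "rx": 0, "ry": 0, "rz": 0, "gripper": -0.2},
    {"tx": 0, "ty": 0, "tz": 0.3, "rx": 0, "ry": 0, "rz": 0, "gripper": -0.2},
    {"tx": 0, "ty": 0, "tz": 0.2, "rx": 0, "ry": 0, "rz": 0, "gripper": -0.2},
    {"tx": 0, "ty": 0, "tz": 0.1, "rx": 0, "ry": 0, "rz": 0, "gripper": -0.2},
    {"tx": 0, "ty": 0, "tz": 0.1, "rx": 0, "ry": 0, "rz": 0, "gripper": -0.2},
    {"tx": 0, "ty": 0, "tz": 0.1, "rx": 0, "ry": 0, "rz": 0, "gripper": -0.2},
    {"tx": 0, "ty": 0, "tz": 0.1, "rx": 0, "ry": 0, "rz": 0, "gripper": -0.2},
    {"tx": 0, "ty": 0, "tz": 0.1, "rx": 0, "ry": 0, "rz": 0, "gripper": -0.2},
    {"tx": 0, "ty": 0, "tz": 0.1, "rx": 0, "ry": 0, "rz": 0, "gripper": -0.2},
    {"tx": 0, "ty": 0, "tz": 0, "rx": 0, "ry": 0, "rz": 0, "gripper": -0.2},
    {"tx": 0, "ty": 0, "tz": 0, "rx": 0, "ry": 0, "rz": 0, "gripper": -0.2},
  ],
)

```text
clock: 31.9
eef_pos: [508.0, -10.1, 158.1]
tcp_rot: [3.142, 0.0, 2.968]
contact_force: [-0.2, 0.4, -0.2]
opening: 0.674
```

```bash
python3 go.py 508.3 -10 156 -10
```

```text
t 31.9 pos [508.  -10.1 158.1] yaw 170.0 q6 -1.42 F [-0.2  0.4 -0.2] open 0.674
rz 0.0 | after it tx -0.03 ty 0.02 tz 0.21 cm
```

move_arm(
  increments=[
    {"tx": 0, "ty": 0, "tz": 0.1, "rx": 0, "ry": 0, "rz": 0, "gripper": -0.2},
    {"tx": 0, "ty": 0, "tz": 0.1, "rx": 0, "ry": 0, "rz": 0, "gripper": -0.2},
    {"tx": 0, "ty": 0, "tz": 0.1, "rx": 0, "ry": 0, "rz": 0, "gripper": -0.2},
    {"tx": 0, "ty": 0, "tz": 0, "rx": 0, "ry": 0, "rz": 0, "gripper": -0.2},
    {"tx": 0, "ty": 0, "tz": 0, "rx": 0, "ry": 0, "rz": 0, "gripper": -0.2},
  ],
)

```text
clock: 32.4
eef_pos: [508.0, -10.1, 155.2]
tcp_rot: [3.142, 0.0, 2.968]
contact_force: [0.4, -0.5, 1.4]
opening: 0.674
```

```bash
python3 go.py 508.3 -10 156 -10
```

```text
t 32.4 pos [508.  -10.1 155.2] yaw 170.0 q6 -1.42 F [ 0.4 -0.5  1.4] open 0.674
rz 0.0 | after it tx -0.02 ty 0.02 tz -0.08 cm
```

move_arm(
  increments=[
    {"tx": 0, "ty": 0, "tz": 0.1, "rx": 0, "ry": 0, "rz": 0, "gripper": -0.2},
    {"tx": 0, "ty": 0, "tz": 0, "rx": 0, "ry": 0, "rz": 0, "gripper": 0.5},
    {"tx": 0, "ty": 0, "tz": 0, "rx": 0, "ry": 0, "rz": 0, "gripper": 1},
    {"tx": 0, "ty": 0, "tz": 0, "rx": 0, "ry": 0, "rz": 0, "gripper": 1},
    {"tx": 0, "ty": 0, "tz": 0, "rx": 0, "ry": 0, "rz": 0, "gripper": 1},
    {"tx": 0, "ty": 0, "tz": 0, "rx": 0, "ry": 0, "rz": 0, "gripper": 1},
    {"tx": 0, "ty": 0, "tz": -1, "rx": 0, "ry": 0, "rz": 0, "gripper": 1},
    {"tx": 0, "ty": 0, "tz": -3, "rx": 0, "ry": 0, "rz": 0, "gripper": 1},
    {"tx": 0, "ty": 0, "tz": -4, "rx": 0, "ry": 0, "rz": 0, "gripper": 1},
    {"tx": 0, "ty": 0, "tz": -2, "rx": 0, "ry": 0, "rz": -8, "gripper": 1},
    {"tx": 0, "ty": 0, "tz": 0, "rx": 0, "ry": 0, "rz": -8, "gripper": 1},
    {"tx": 0, "ty": 0, "tz": 0, "rx": 0, "ry": 0, "rz": -4.5, "gripper": 1},
  ],
)

```text
clock: 33.6
eef_pos: [508.5, -10.1, 255.9]
tcp_rot: [-3.141, 0.003, -2.952]
contact_force: [0.4, -0.3, -1.0]
opening: 0.999
```

```bash
python3 go.py 419.7 -363.3 90 10.5
```

```text
t 33.6 pos [508.5 -10.1 255.9] yaw -169.2 q6 -1.78 F [ 0.4 -0.3 -1. ] open 0.999
rz 0.3 | after it tx 15.17 ty -33.10 tz 16.59 cm
```

move_arm(
  increments=[
    {"tx": 1.5, "ty": -3.3, "tz": 0, "rx": 0, "ry": 0, "rz": 0, "gripper": 1},
    {"tx": 1.5, "ty": -3.3, "tz": 0, "rx": 0, "ry": 0, "rz": 0, "gripper": 1},
    {"tx": 1.5, "ty": -3.3, "tz": 0, "rx": 0, "ry": 0, "rz": 0, "gripper": 1},
    {"tx": 1.5, "ty": -3.3, "tz": 0, "rx": 0, "ry": 0, "rz": 0, "gripper": 1},
    {"tx": 1.5, "ty": -3.3, "tz": 0, "rx": 0, "ry": 0, "rz": 0, "gripper": 1},
    {"tx": 1.5, "ty": -3.3, "tz": 1, "rx": 0, "ry": 0, "rz": 0, "gripper": 1},
    {"tx": 1.5, "ty": -3.3, "tz": 2, "rx": 0, "ry": 0, "rz": 0, "gripper": 1},
    {"tx": 1.5, "ty": -3.3, "tz": 2, "rx": 0, "ry": 0, "rz": 0, "gripper": 1},
    {"tx": 1.5, "ty": -3.3, "tz": 2, "rx": 0, "ry": 0, "rz": 0, "gripper": 1},
    {"tx": 1.5, "ty": -3.3, "tz": 2, "rx": 0, "ry": 0, "rz": 0, "gripper": 1},
    {"tx": 0, "ty": 0, "tz": 2, "rx": 0, "ry": 0, "rz": 0, "gripper": 1},
    {"tx": 0, "ty": 0, "tz": 0, "rx": 0, "ry": 0, "rz": 0, "gripper": 1},
  ],
)

```text
clock: 34.8
eef_pos: [419.2, -361.8, 142.3]
tcp_rot: [3.138, -0.003, -2.96]
contact_force: [-0.3, -0.2, 1.1]
opening: 0.998
```

```bash
python3 look2.py; python3 go.py 419.7 -363.3 8 10.5
```

```text
top holder1 0.94 ztop 166.9 (array([509.6, -11.3]), array([100.4,  60.1]), -9.8)
top holder1 0.7 ztop 17.0 (array([ 420.7, -363.5]), array([98.3, 62.4]), 10.5)
top plate 0.59 ztop 54.4 (array([598.6, 232.5]), array([60. , 23.2]), -8.1)
side holder1 0.96 ztop 15.1 (array([ 419.2, -363.5]), array([101.2,  61.4]), 10.2)
side holder1 0.79 ztop 166.0 (array([479.8,  -6.5]), array([61.5, 43.3]), 80.6)
side plate 0.33 ztop 149.4 (array([474.6, -35.1]), array([40.2,  6.7]), -7.8)
t 35.1 pos [ 421.7 -361.9  145.5] yaw -169.4 q6 -2.47 F [0.3 0.  0.7] open 0.999
rz 0.1 | after it tx 0.22 ty -0.11 tz 13.75 cm
```

move_arm(
  increments=[
    {"tx": 0.2, "ty": -0.1, "tz": 3, "rx": 0, "ry": 0, "rz": 0, "gripper": 1},
    {"tx": 0, "ty": 0, "tz": 3, "rx": 0, "ry": 0, "rz": 0, "gripper": 1},
    {"tx": 0, "ty": 0, "tz": 3, "rx": 0, "ry": 0, "rz": 0, "gripper": 1},
    {"tx": 0, "ty": 0, "tz": 2.2, "rx": 0, "ry": 0, "rz": 0, "gripper": 1},
    {"tx": 0, "ty": 0, "tz": 1.5, "rx": 0, "ry": 0, "rz": 0, "gripper": 1},
    {"tx": 0, "ty": 0, "tz": 0.2, "rx": 0, "ry": 0, "rz": 0, "gripper": 1},
    {"tx": 0, "ty": 0, "tz": 0, "rx": 0, "ry": 0, "rz": 0, "gripper": 1},
    {"tx": 0, "ty": 0, "tz": 0, "rx": 0, "ry": 0, "rz": 0, "gripper": 1},
    {"tx": 0, "ty": 0, "tz": 0, "rx": 0, "ry": 0, "rz": 0, "gripper": 1},
  ],
)

```text
clock: 36.0
eef_pos: [419.7, -363.9, 16.3]
tcp_rot: [-3.14, 0.001, -2.958]
contact_force: [-0.7, -0.2, 0.3]
opening: 1.004
```

```bash
python3 go.py 419.7 -363.3 8 10.5
```

```text
t 36.0 pos [ 419.7 -363.9   16.3] yaw -169.5 q6 -2.47 F [-0.7 -0.2  0.3] open 1.004
rz 0.0 | after it tx -0.01 ty 0.06 tz 0.83 cm
```

move_arm(
  increments=[
    {"tx": 0, "ty": 0, "tz": 0.5, "rx": 0, "ry": 0, "rz": 0, "gripper": 1},
    {"tx": 0, "ty": 0, "tz": 0.3, "rx": 0, "ry": 0, "rz": 0, "gripper": 1},
    {"tx": 0, "ty": 0, "tz": 0, "rx": 0, "ry": 0, "rz": 0, "gripper": 0.2},
    {"tx": 0, "ty": 0, "tz": 0, "rx": 0, "ry": 0, "rz": 0, "gripper": 0.2},
    {"tx": 0, "ty": 0, "tz": 0, "rx": 0, "ry": 0, "rz": 0, "gripper": 0.2},
    {"tx": 0, "ty": 0, "tz": 0, "rx": 0, "ry": 0, "rz": 0, "gripper": 0.2},
    {"tx": 0, "ty": 0, "tz": 0, "rx": 0, "ry": 0, "rz": 0, "gripper": 0},
  ],
)

```text
clock: 36.7
eef_pos: [418.9, -363.3, 7.5]
tcp_rot: [3.141, -0.0, -2.958]
contact_force: [-2.3, 0.8, 5.4]
opening: 0.67
```

move_arm(
  increments=[
    {"tx": 0, "ty": 0, "tz": -0.2, "rx": 0, "ry": 0, "rz": 0, "gripper": 0},
    {"tx": 0, "ty": 0, "tz": -0.5, "rx": 0, "ry": 0, "rz": 0, "gripper": -0.2},
    {"tx": 0, "ty": 0, "tz": -2, "rx": 0, "ry": 0, "rz": 0, "gripper": -0.2},
    {"tx": 0, "ty": 0, "tz": -3.5, "rx": 0, "ry": 0, "rz": 0, "gripper": -0.2},
    {"tx": 0, "ty": 0, "tz": -4, "rx": 0, "ry": 0, "rz": 0, "gripper": -0.2},
    {"tx": 0, "ty": 0, "tz": -4, "rx": 0, "ry": 0, "rz": 0, "gripper": -0.2},
    {"tx": 0, "ty": 0, "tz": -4, "rx": 0, "ry": 0, "rz": 0, "gripper": -0.2},
    {"tx": 0, "ty": 0, "tz": -4, "rx": 0, "ry": 0, "rz": 8, "gripper": -0.2},
    {"tx": 0, "ty": 0, "tz": -1, "rx": 0, "ry": 0, "rz": 8, "gripper": -0.2},
    {"tx": 0, "ty": 0, "tz": 0, "rx": 0, "ry": 0, "rz": 4.5, "gripper": -0.2},
    {"tx": 0, "ty": 0, "tz": 0, "rx": 0, "ry": 0, "rz": 0, "gripper": -0.2},
    {"tx": 0, "ty": 0, "tz": 0, "rx": 0, "ry": 0, "rz": 0, "gripper": -0.2},
  ],
)

```text
clock: 37.9
eef_pos: [418.8, -363.1, 239.0]
tcp_rot: [3.141, -0.0, 2.97]
contact_force: [-0.5, -0.2, -1.0]
opening: 0.668
```

```bash
python3 go.py 508.3 -10 200 -10
```

```text
t 37.9 pos [ 418.8 -363.1  239. ] yaw 170.2 q6 -2.12 F [-0.5 -0.2 -1. ] open 0.668
rz 0.2 | after it tx -2.68 ty 36.33 tz 3.90 cm
```

move_arm(
  increments=[
    {"tx": -0.3, "ty": 3.6, "tz": 0, "rx": 0, "ry": 0, "rz": 0, "gripper": -0.2},
    {"tx": -0.3, "ty": 3.6, "tz": 0, "rx": 0, "ry": 0, "rz": 0, "gripper": -0.2},
    {"tx": -0.3, "ty": 3.6, "tz": 0, "rx": 0, "ry": 0, "rz": 0, "gripper": -0.2},
    {"tx": -0.3, "ty": 3.6, "tz": 0, "rx": 0, "ry": 0, "rz": 0, "gripper": -0.2},
    {"tx": -0.3, "ty": 3.6, "tz": 0, "rx": 0, "ry": 0, "rz": 0, "gripper": -0.2},
    {"tx": -0.3, "ty": 3.6, "tz": 0, "rx": 0, "ry": 0, "rz": 0, "gripper": -0.2},
    {"tx": -0.3, "ty": 3.6, "tz": 0, "rx": 0, "ry": 0, "rz": 0, "gripper": -0.2},
    {"tx": -0.3, "ty": 3.6, "tz": 0, "rx": 0, "ry": 0, "rz": 0, "gripper": -0.2},
    {"tx": -0.3, "ty": 3.6, "tz": 0, "rx": 0, "ry": 0, "rz": 0, "gripper": -0.2},
    {"tx": 0, "ty": 3.9, "tz": 0, "rx": 0, "ry": 0, "rz": 0, "gripper": -0.2},
    {"tx": 0, "ty": 0, "tz": 0, "rx": 0, "ry": 0, "rz": 0, "gripper": -0.2},
    {"tx": 0, "ty": 0, "tz": 0, "rx": 0, "ry": 0, "rz": 0, "gripper": -0.2},
  ],
)

```text
clock: 39.1
eef_pos: [508.1, -9.9, 238.5]
tcp_rot: [-3.141, -0.001, 2.971]
contact_force: [0.2, -0.1, -1.2]
opening: 0.677
```

```bash
python3 go.py 508 -10 180 -10
```

```text
t 39.1 pos [508.1  -9.9 238.5] yaw 170.2 q6 -1.42 F [ 0.2 -0.1 -1.2] open 0.677
rz 0.2 | after it tx 0.01 ty -0.01 tz 5.85 cm
```

move_arm(
  increments=[
    {"tx": 0, "ty": 0, "tz": 2, "rx": 0, "ry": 0, "rz": 0, "gripper": -0.2},
    {"tx": 0, "ty": 0, "tz": 2, "rx": 0, "ry": 0, "rz": 0, "gripper": -0.2},
    {"tx": 0, "ty": 0, "tz": 1.5, "rx": 0, "ry": 0, "rz": 0, "gripper": -0.2},
    {"tx": 0, "ty": 0, "tz": 0.4, "rx": 0, "ry": 0, "rz": 0, "gripper": -0.2},
    {"tx": 0, "ty": 0, "tz": 0, "rx": 0, "ry": 0, "rz": 0, "gripper": -0.2},
    {"tx": 0, "ty": 0, "tz": 0, "rx": 0, "ry": 0, "rz": 0, "gripper": -0.2},
    {"tx": 0, "ty": 0, "tz": 0.3, "rx": 0, "ry": 0, "rz": 0, "gripper": -0.2},
    {"tx": 0, "ty": 0, "tz": 0.2, "rx": 0, "ry": 0, "rz": 0, "gripper": -0.2},
    {"tx": 0, "ty": 0, "tz": 0.1, "rx": 0, "ry": 0, "rz": 0, "gripper": -0.2},
    {"tx": 0, "ty": 0, "tz": 0.1, "rx": 0, "ry": 0, "rz": 0, "gripper": -0.2},
    {"tx": 0, "ty": 0, "tz": 0, "rx": 0, "ry": 0, "rz": 0, "gripper": -0.2},
    {"tx": 0, "ty": 0, "tz": 0, "rx": 0, "ry": 0, "rz": 0, "gripper": -0.2},
  ],
)

```text
clock: 40.3
eef_pos: [508.5, -10.5, 173.1]
tcp_rot: [-3.142, 0.0, 2.968]
contact_force: [-0.6, -0.0, -1.2]
opening: 0.672
```

move_arm(
  increments=[
    {"tx": 0, "ty": 0, "tz": 0.1, "rx": 0, "ry": 0, "rz": 0, "gripper": -0.2},
    {"tx": 0, "ty": 0, "tz": 0.1, "rx": 0, "ry": 0, "rz": 0, "gripper": -0.2},
    {"tx": 0, "ty": 0, "tz": 0.1, "rx": 0, "ry": 0, "rz": 0, "gripper": -0.2},
    {"tx": 0, "ty": 0, "tz": 0.1, "rx": 0, "ry": 0, "rz": 0, "gripper": -0.2},
    {"tx": 0, "ty": 0, "tz": 0, "rx": 0, "ry": 0, "rz": 0, "gripper": -0.2},
    {"tx": 0, "ty": 0, "tz": 0, "rx": 0, "ry": 0, "rz": 0, "gripper": -0.2},
  ],
)

```text
clock: 40.9
eef_pos: [508.6, -10.5, 169.2]
tcp_rot: [3.142, 0.0, 2.968]
contact_force: [0.7, 1.0, 1.7]
opening: 0.672
```

move_arm(
  increments=[
    {"tx": 0, "ty": 0, "tz": 0.1, "rx": 0, "ry": 0, "rz": 0, "gripper": -0.2},
    {"tx": 0, "ty": 0, "tz": 0, "rx": 0, "ry": 0, "rz": 0, "gripper": 0.5},
    {"tx": 0, "ty": 0, "tz": 0, "rx": 0, "ry": 0, "rz": 0, "gripper": 1},
    {"tx": 0, "ty": 0, "tz": 0, "rx": 0, "ry": 0, "rz": 0, "gripper": 1},
    {"tx": 0, "ty": 0, "tz": 0, "rx": 0, "ry": 0, "rz": 0, "gripper": 1},
    {"tx": 0, "ty": 0, "tz": 0, "rx": 0, "ry": 0, "rz": 0, "gripper": 1},
    {"tx": 0, "ty": 0, "tz": -1, "rx": 0, "ry": 0, "rz": 0, "gripper": 1},
    {"tx": 0, "ty": 0, "tz": -3, "rx": 0, "ry": 0, "rz": 0, "gripper": 1},
    {"tx": 0, "ty": 0, "tz": -3, "rx": 0, "ry": 0, "rz": 0, "gripper": 1},
    {"tx": 0, "ty": 3, "tz": 0, "rx": 0, "ry": 0, "rz": 0, "gripper": 1},
    {"tx": 0, "ty": 4, "tz": 0, "rx": 0, "ry": 0, "rz": 0, "gripper": 1},
    {"tx": 0, "ty": 4, "tz": 0, "rx": 0, "ry": 0, "rz": 0, "gripper": 1},
  ],
)

```text
clock: 42.1
eef_pos: [527.9, 98.8, 239.5]
tcp_rot: [3.141, 0.002, 2.966]
contact_force: [0.3, -0.7, -0.4]
opening: 1.003
```

```bash
cat > lookp.py <<'E'
from h import *
im,d=r.grab_frame("top"); P=cloud("top",d)
for o in r.cut_out("plate","top")[:1]:
    mk=o["mask"]&(d>0)
    print("conf",o["confidence"]); 
    for lo,hi in((8,22),(46,62)): print(lo,hi,rect(P,mk&(P[...,2]>lo)&(P[...,2]<hi)),(mk&(P[...,2]>lo)&(P[...,2]<hi)).sum())
for cam in("top","side"):
    if cam=="side": im,d=r.grab_frame(cam)
    for q in("pointer","mark"):
        for o in r.place_of(q,cam): print(cam,q,o)
save(im,'side_m.png')
s=im[170:230,255:310]; save(cv2.resize(s,None,fx=11,fy=10,interpolation=cv2.INTER_CUBIC),'mark.png')
E
python3 lookp.py; python3 look2.py; python3 go.py 598.6 232.5 120 -9
```

```text
conf 0.64
8 22 (array([576.4, 235. ]), array([60.2, 55.3]), 81.3) 304
46 62 (array([580.5, 234.4]), array([22.9, 21.5]), -5.5) 77
top pointer {'location': [166.3, 254.7], 'confidence': 0.38}
side pointer {'location': [209.6, 286.8], 'confidence': 0.94}
top holder1 0.65 ztop 180.2 (array([509.9, -11.6]), array([100.6,  59.7]), -10.5)
top plate 0.87 ztop 53.7 (array([584.2, 234.6]), array([30.7, 21.6]), -3.8)
side holder1 0.8 ztop 179.1 (array([508.3, -11.5]), array([100.4,  63.5]), -9.8)
side holder1 0.77 ztop 134.2 (array([503.7, -38.2]), array([98.7,  5.8]), -10.1)
side holder1 0.67 ztop 162.6 (array([504.9, -39.4]), array([89.6,  6.4]), -10.9)
side holder1 0.5 ztop 121.8 (array([493.5, -33.4]), array([109.9,  43.3]), -33.2)
side holder1 0.45 ztop 150.2 (array([503.5, -39.1]), array([97.6,  7.3]), -8.4)
side plate 0.44 ztop 54.9 (array([595. , 230.3]), array([58. , 21.1]), -7.4)
t 42.8 pos [527.5  97.3 238.2] yaw 170.0 q6 -1.22 F [-0.1  0.8  0.6] open 0.996
rz -1.0 | after it tx -4.91 ty 14.46 tz 11.82 cm
```

View pics/mark.png

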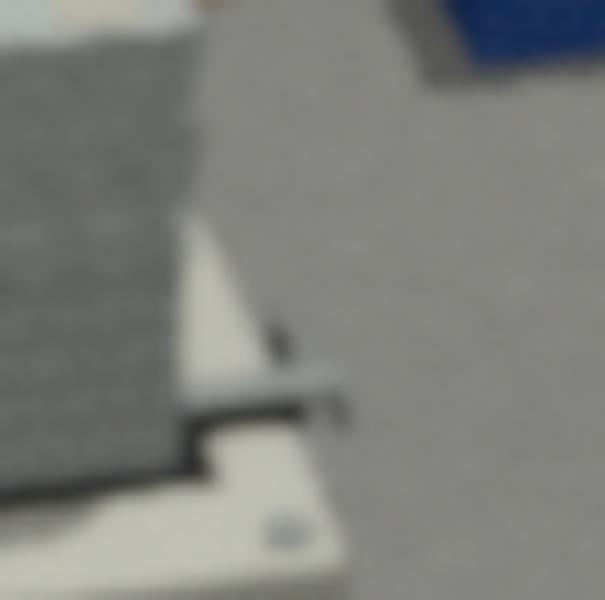

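Run:
```python
from h import *
a=cv2.imread('pics/top0.png'); s=cv2.imread('pics/side0.png')
A=cv2.resize(a[152:180,232:282],None,fx=15,fy=10,interpolation=cv2.INTER_CUBIC); B=cv2.resize(s[190:220,265:300],None,fx=21.43,fy=9,interpolation=cv2.INTER_CUBIC)[:,:750]
cv2.imwrite('pics/mk2.png',np.vstack([A,B]))
d0=np.load('top0.npy'); P0=cloud("top",d0)
im,d=r.grab_frame("top"); P=cloud("top",d)
ax=np.array([np.cos(np.radians(-10)),np.sin(np.radians(-10))])
def med(P,z0):
    q=P[...,:2]-[508.5,-10.5]; u=q@ax; v=q@[-ax[1],ax[0]]
    m=(abs(u)<38)&(abs(v)<22)&(abs(P[...,2]-z0)<12); return np.median(P[m][:,2]),m.sum()
print(med(P0,111),med(P,179))
print(onplane("top",167.6,247.3,27),onplane("top",167.6,247.3,45),onplane("top",163.9,256.4,45),onplane("side",209.1,287.9,45))
# predicted pixels for pointer & mark pts on press axes
for lab,dx,dy,z in(("ptr",90,0,45),("mark+",90,20,27),("mark-",90,-20,27),("face",80,0,40)):
    w=np.array([508.5,-10.5])+dx*ax+dy*np.array([-ax[1],ax[0]]); X=(w[0],w[1],z); print(lab,proj("top",X),proj("side",X))
```

```text
(np.float64(111.13364800942522), np.int64(595)) (np.float64(178.59565376022903), np.int64(692))
[592.9358347  -11.34384517  27.        ] [588.51735188 -10.86849831  45.        ] [598.23950047 -34.52301193  45.        ] [600.38277282 -42.12461141  45.        ]
ptr (np.float64(164.33033019588981), np.float64(253.16351549632782)) (np.float64(205.67080287627027), np.float64(284.13087680607566))
mark+ (np.float64(164.7801272429331), np.float64(245.40316803042796)) (np.float64(206.14340901233615), np.float64(281.9395493914818))
mark- (np.float64(167.26730187617065), np.float64(260.3772502951147)) (np.float64(215.92416514670666), np.float64(285.806479070394))
face (np.float64(168.4960655561948), np.float64(252.4734271969235)) (np.float64(207.6567698595289), np.float64(280.30595206854656))
```

View pics/mk2.png

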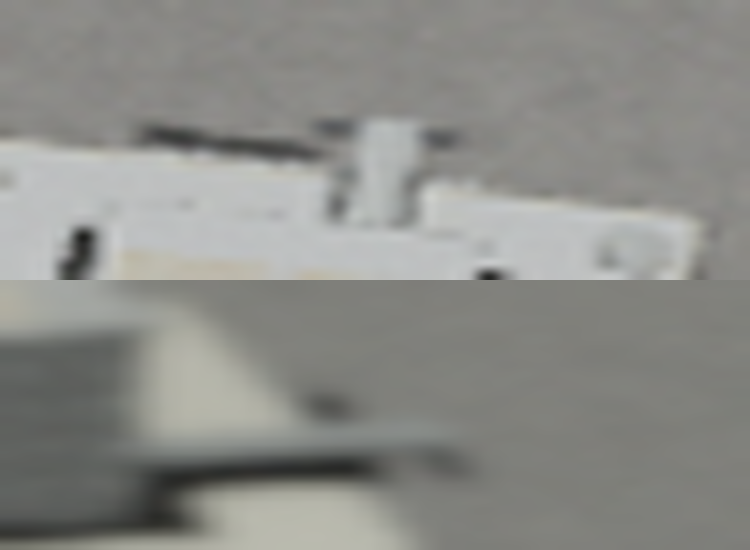

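```bash
python3 - <<'E'
from h import *
for z in(20,24,28,32,36,40):
    print(z,onplane("top",165.3,241.5,z)[:2].round(1),onplane("top",167.2,252.5,z)[:2].round(1),onplane("side",203.5,280.2,z)[:2].round(1))
E
python3 go.py 598.6 232.5 120 -9
```

```text
20 [601.    3.8] [595.7 -25.3] [604.5  13. ]
24 [600.    3.8] [594.7 -25.2] [602.4   8.6]
28 [599.    3.9] [593.7 -25. ] [600.3   4.2]
32 [598.    3.9] [592.7 -24.8] [ 5.982e+02 -1.000e-01]
36 [597.    3.9] [591.7 -24.7] [596.1  -4.5]
40 [596.   4.] [590.7 -24.5] [594.   -8.9]
t 42.8 pos [527.5  97.5 238.1] yaw 170.0 q6 -1.22 F [-1.  -0.1  0.5] open 1.0
rz -1.0 | after it tx -4.91 ty 14.45 tz 11.81 cm
```

move_arm(
  increments=[
    {"tx": -0.8, "ty": 2.4, "tz": 0, "rx": 0, "ry": 0, "rz": -1, "gripper": 1},
    {"tx": -0.8, "ty": 2.4, "tz": 1, "rx": 0, "ry": 0, "rz": 0, "gripper": 1},
    {"tx": -0.8, "ty": 2.4, "tz": 2, "rx": 0, "ry": 0, "rz": 0, "gripper": 1},
    {"tx": -0.8, "ty": 2.4, "tz": 2, "rx": 0, "ry": 0, "rz": 0, "gripper": 1},
    {"tx": -0.8, "ty": 2.4, "tz": 2, "rx": 0, "ry": 0, "rz": 0, "gripper": 1},
    {"tx": -0.8, "ty": 2.4, "tz": 2, "rx": 0, "ry": 0, "rz": 0, "gripper": 1},
    {"tx": 0, "ty": 0, "tz": 0, "rx": 0, "ry": 0, "rz": 0, "gripper": 1},
    {"tx": 0, "ty": 0, "tz": 0, "rx": 0, "ry": 0, "rz": 0, "gripper": 1},
    {"tx": 0, "ty": 0, "tz": 0, "rx": 0, "ry": 0, "rz": 0, "gripper": 1},
  ],
)

```text
clock: 43.7
eef_pos: [597.7, 231.8, 148.7]
tcp_rot: [3.142, 0.0, 2.985]
contact_force: [1.0, 0.1, -0.0]
opening: 1.004
```

```bash
python3 lookp.py; python3 go.py 598.2 232.4 24 -9
```

```text
conf 0.67
8 22 (array([596.7, 233.5]), array([96.1, 63.2]), -7.4) 408
46 62 (array([596., 233.]), array([54.9, 23.1]), -6.7) 180
top pointer {'location': [166.2, 257.1], 'confidence': 0.51}
side pointer {'location': [209.1, 284.3], 'confidence': 0.76}
t 44.0 pos [597.9 232.1 148.6] yaw 171.0 q6 -1.05 F [-0.2 -0.2  0.4] open 0.999
rz 0.0 | after it tx -0.03 ty 0.03 tz 12.46 cm
```

move_arm(
  increments=[
    {"tx": 0, "ty": 0, "tz": 3, "rx": 0, "ry": 0, "rz": -0.7, "gripper": 1},
    {"tx": 0, "ty": 0, "tz": 3, "rx": 0, "ry": 0, "rz": 0, "gripper": 1},
    {"tx": 0, "ty": 0, "tz": 2.5, "rx": 0, "ry": 0, "rz": 0, "gripper": 1},
    {"tx": 0, "ty": 0, "tz": 2, "rx": 0, "ry": 0, "rz": 0, "gripper": 1},
    {"tx": 0, "ty": 0, "tz": 1, "rx": 0, "ry": 0, "rz": 0, "gripper": 1},
    {"tx": 0, "ty": 0, "tz": 0.5, "rx": 0, "ry": 0, "rz": 0, "gripper": 1},
    {"tx": 0, "ty": 0, "tz": 0, "rx": 0, "ry": 0, "rz": 0, "gripper": 1},
    {"tx": 0, "ty": 0, "tz": 0, "rx": 0, "ry": 0, "rz": 0, "gripper": 1},
  ],
)

```text
clock: 44.85
eef_pos: [598.4, 232.7, 29.1]
tcp_rot: [3.141, 0.001, 2.997]
contact_force: [0.0, -0.8, -0.1]
opening: 1.0
```

move_arm(
  increments=[
    {"tx": 0, "ty": 0, "tz": 0, "rx": 0, "ry": 0, "rz": 0, "gripper": 0},
    {"tx": 0, "ty": 0, "tz": 0, "rx": 0, "ry": 0, "rz": 0, "gripper": -0.4},
    {"tx": 0, "ty": 0, "tz": 0, "rx": 0, "ry": 0, "rz": 0, "gripper": -0.8},
    {"tx": 0, "ty": 0, "tz": 0, "rx": 0, "ry": 0, "rz": 0, "gripper": -0.8},
    {"tx": 0, "ty": 0, "tz": 0, "rx": 0, "ry": 0, "rz": 0, "gripper": -0.8},
    {"tx": 0, "ty": 0, "tz": 0, "rx": 0, "ry": 0, "rz": 0, "gripper": -0.8},
    {"tx": 0, "ty": 0, "tz": 0, "rx": 0, "ry": 0, "rz": 0, "gripper": -0.8},
  ],
  squeeze=70,
)

```text
clock: 45.55
eef_pos: [598.1, 232.6, 28.6]
tcp_rot: [3.141, 0.001, 2.997]
contact_force: [-0.6, 0.3, 5.7]
opening: 0.241
```

```bash
python3 go.py 598.2 232.4 24 -9
```

```text
t 45.5 pos [598.1 232.6  28.6] yaw 171.7 q6 -1.06 F [-0.6  0.3  5.7] open 0.241
rz 0.7 | after it tx -0.01 ty -0.01 tz 0.46 cm
```

move_arm(
  increments=[
    {"tx": 0, "ty": 0, "tz": -0.5, "rx": 0, "ry": 0, "rz": 0, "gripper": -0.8},
    {"tx": 0, "ty": 0, "tz": -1.5, "rx": 0, "ry": 0, "rz": 0, "gripper": -0.8},
    {"tx": 0, "ty": 0, "tz": -3, "rx": 0, "ry": 0, "rz": 0, "gripper": -0.8},
    {"tx": 0, "ty": 0, "tz": -3.5, "rx": 0, "ry": 0, "rz": 0, "gripper": -0.8},
    {"tx": 0, "ty": 0, "tz": -3.5, "rx": 0, "ry": 0, "rz": 0, "gripper": -0.8},
    {"tx": 0, "ty": 0, "tz": -3.5, "rx": 0, "ry": 0, "rz": 0, "gripper": -0.8},
    {"tx": 0, "ty": 0, "tz": -3.5, "rx": 0, "ry": 0, "rz": 0, "gripper": -0.8},
    {"tx": 0, "ty": 0, "tz": -3.5, "rx": 0, "ry": 0, "rz": 0, "gripper": -0.8},
    {"tx": 0, "ty": 0, "tz": -1.5, "rx": 0, "ry": 0, "rz": 1.7, "gripper": -0.8},
    {"tx": 0, "ty": 0, "tz": 0, "rx": 0, "ry": 0, "rz": 0, "gripper": -0.8},
    {"tx": 0, "ty": 0, "tz": 0, "rx": 0, "ry": 0, "rz": 0, "gripper": -0.8},
  ],
)

```text
clock: 46.65
eef_pos: [597.0, 232.1, 266.8]
tcp_rot: [-3.141, -0.001, 2.968]
contact_force: [-0.2, -0.1, -3.5]
opening: 0.241
```

```bash
python3 look2.py | grep -v side.holder1.*1[0-6]; python3 go.py 509 -10.8 260 -10
```

```text
top holder1 0.91 ztop 180.2 (array([509.8, -11.8]), array([100.3,  59.8]), -10.3)
top plate 0.64 ztop 289.7 (array([580.4, 226.8]), array([24.4, 10.7]), 12.4)
side plate 0.89 ztop 285.3 (array([593.9, 228.7]), array([58.7, 20.1]), -13.8)
t 47.0 pos [597.3 232.2 266.7] yaw 170.0 q6 -1.03 F [ 0.4 -0.6 -3.5] open 0.244
rz 0.0 | after it tx 4.47 ty -25.47 tz 0.67 cm
```

move_arm(
  increments=[
    {"tx": 0.5, "ty": -2.5, "tz": 0, "rx": 0, "ry": 0, "rz": 0, "gripper": -0.8},
    {"tx": 0.5, "ty": -2.9, "tz": 0, "rx": 0, "ry": 0, "rz": 0, "gripper": -0.8},
    {"tx": 0.5, "ty": -2.9, "tz": 0, "rx": 0, "ry": 0, "rz": 0, "gripper": -0.8},
    {"tx": 0.5, "ty": -2.9, "tz": 0, "rx": 0, "ry": 0, "rz": 0, "gripper": -0.8},
    {"tx": 0.5, "ty": -2.9, "tz": 0, "rx": 0, "ry": 0, "rz": 0, "gripper": -0.8},
    {"tx": 0.5, "ty": -2.9, "tz": 0, "rx": 0, "ry": 0, "rz": 0, "gripper": -0.8},
    {"tx": 0.5, "ty": -2.9, "tz": 0, "rx": 0, "ry": 0, "rz": 0, "gripper": -0.8},
    {"tx": 0.5, "ty": -2.9, "tz": 0, "rx": 0, "ry": 0, "rz": 0, "gripper": -0.8},
    {"tx": 0.5, "ty": -2.7, "tz": 0, "rx": 0, "ry": 0, "rz": 0, "gripper": -0.8},
    {"tx": 0, "ty": 0, "tz": 0, "rx": 0, "ry": 0, "rz": 0, "gripper": -0.8},
    {"tx": 0, "ty": 0, "tz": 0, "rx": 0, "ry": 0, "rz": 0, "gripper": -0.8},
  ],
)

```text
clock: 48.05
eef_pos: [509.2, -11.3, 268.0]
tcp_rot: [3.141, -0.0, 2.966]
contact_force: [0.1, 1.4, -2.3]
opening: 0.244
```

```bash
python3 go.py 509 -10.8 210 -10
```

```text
t 48.0 pos [509.2 -11.3 268. ] yaw 169.9 q6 -1.42 F [ 0.1  1.4 -2.3] open 0.244
rz -0.1 | after it tx 0.03 ty 0.04 tz 5.80 cm
```

move_arm(
  increments=[
    {"tx": 0, "ty": 0, "tz": 1.5, "rx": 0, "ry": 0, "rz": 0, "gripper": -0.8},
    {"tx": 0, "ty": 0, "tz": 1.5, "rx": 0, "ry": 0, "rz": 0, "gripper": -0.8},
    {"tx": 0, "ty": 0, "tz": 1.5, "rx": 0, "ry": 0, "rz": 0, "gripper": -0.8},
    {"tx": 0, "ty": 0, "tz": 0.8, "rx": 0, "ry": 0, "rz": 0, "gripper": -0.8},
    {"tx": 0, "ty": 0, "tz": 0.3, "rx": 0, "ry": 0, "rz": 0, "gripper": -0.8},
    {"tx": 0, "ty": 0, "tz": 0, "rx": 0, "ry": 0, "rz": 0, "gripper": -0.8},
    {"tx": 0, "ty": 0, "tz": 0, "rx": 0, "ry": 0, "rz": 0, "gripper": -0.8},
    {"tx": 0, "ty": 0, "tz": 0, "rx": 0, "ry": 0, "rz": 0, "gripper": -0.8},
  ],
)

```text
clock: 48.85
eef_pos: [509.8, -10.9, 212.8]
tcp_rot: [3.141, 0.001, 2.968]
contact_force: [0.0, 0.4, -2.8]
opening: 0.241
```

move_arm(
  increments=[
    {"tx": 0, "ty": 0, "tz": 0.2, "rx": 0, "ry": 0, "rz": 0, "gripper": -0.8},
    {"tx": 0, "ty": 0, "tz": 0.1, "rx": 0, "ry": 0, "rz": 0, "gripper": -0.8},
    {"tx": 0, "ty": 0, "tz": 0.1, "rx": 0, "ry": 0, "rz": 0, "gripper": -0.8},
    {"tx": 0, "ty": 0, "tz": 0.1, "rx": 0, "ry": 0, "rz": 0, "gripper": -0.8},
    {"tx": 0, "ty": 0, "tz": 0.1, "rx": 0, "ry": 0, "rz": 0, "gripper": -0.8},
    {"tx": 0, "ty": 0, "tz": 0, "rx": 0, "ry": 0, "rz": 0, "gripper": -0.8},
    {"tx": 0, "ty": 0, "tz": 0, "rx": 0, "ry": 0, "rz": 0, "gripper": -0.8},
  ],
)

```text
clock: 49.55
eef_pos: [509.3, -11.0, 206.1]
tcp_rot: [-3.142, -0.0, 2.968]
contact_force: [-0.4, -0.9, -3.1]
opening: 0.248
```

```bash
python3 go.py 509 -10.8 202 -10
```

```text
t 49.5 pos [509.3 -11.  206.1] yaw 170.0 q6 -1.42 F [-0.4 -0.9 -3.1] open 0.248
rz 0.0 | after it tx 0.03 ty 0.01 tz 0.41 cm
```

Continue in 1 mm rows down to about 198.

move_arm(
  increments=[
    {"tx": 0, "ty": 0, "tz": 0.1, "rx": 0, "ry": 0, "rz": 0, "gripper": -0.8},
    {"tx": 0, "ty": 0, "tz": 0.1, "rx": 0, "ry": 0, "rz": 0, "gripper": -0.8},
    {"tx": 0, "ty": 0, "tz": 0.1, "rx": 0, "ry": 0, "rz": 0, "gripper": -0.8},
    {"tx": 0, "ty": 0, "tz": 0.1, "rx": 0, "ry": 0, "rz": 0, "gripper": -0.8},
    {"tx": 0, "ty": 0, "tz": 0, "rx": 0, "ry": 0, "rz": 0, "gripper": -0.8},
    {"tx": 0, "ty": 0, "tz": 0, "rx": 0, "ry": 0, "rz": 0, "gripper": -0.8},
  ],
)

```text
clock: 50.15
eef_pos: [509.3, -11.0, 202.1]
tcp_rot: [-3.142, -0.0, 2.968]
contact_force: [0.1, -0.1, -3.6]
opening: 0.243
```

move_arm(
  increments=[
    {"tx": 0, "ty": 0, "tz": 0.1, "rx": 0, "ry": 0, "rz": 0, "gripper": -0.8},
    {"tx": 0, "ty": 0, "tz": 0.1, "rx": 0, "ry": 0, "rz": 0, "gripper": -0.8},
    {"tx": 0, "ty": 0, "tz": 0.1, "rx": 0, "ry": 0, "rz": 0, "gripper": -0.8},
    {"tx": 0, "ty": 0, "tz": 0.1, "rx": 0, "ry": 0, "rz": 0, "gripper": -0.8},
    {"tx": 0, "ty": 0, "tz": 0, "rx": 0, "ry": 0, "rz": 0, "gripper": -0.8},
    {"tx": 0, "ty": 0, "tz": 0, "rx": 0, "ry": 0, "rz": 0, "gripper": -0.8},
  ],
)

```text
clock: 50.75
eef_pos: [509.4, -10.9, 198.2]
tcp_rot: [3.142, 0.0, 2.968]
contact_force: [-0.6, -0.7, 0.9]
opening: 0.247
```

```bash
cat > pan.py <<'E'
from h import *
ax=np.array([np.cos(np.radians(-10)),np.sin(np.radians(-10))])
print(r.sense()["eef_pos"].round(1),r.sense()["contact_force"].round(1))
im,d=r.grab_frame("side"); P=cloud("side",d)
for q in("pointer","mark"):
    for o in r.place_of(q,"side"): print(q,o)
s0=cv2.cvtColor(cv2.imread('pics/side0.png'),cv2.COLOR_BGR2GRAY).astype(np.float32); g=cv2.cvtColor(im,cv2.COLOR_RGB2GRAY).astype(np.float32)
# pile front side: sub-pixel vertical image shift of the pointer/pile against the first picture
t=s0[200:212,276:291]; R=cv2.matchTemplate(g[192:232,270:298],t,cv2.TM_CCOEFF_NORMED); _,v,_,l=cv2.minMaxLoc(R)
col=R[:,l[0]]; i=l[1]; sub=0
if 0<i<len(col)-1: a,b,c=col[i-1:i+2]; sub=(a-c)/(2*(a-2*b+c))
print("ptr shift px row",192+i+sub-200,"col",270+l[0]-276,"score",round(v,2))
for z in(45,35,30,27,24): print(z,[round(float(x),1) for x in proj("side",(599,-38,z))],end=' ')
save(cv2.resize(im[180:235,255:310],None,fx=11,fy=10,interpolation=cv2.INTER_CUBIC),'pan%d.png'%int(r.sense()["clock"]))
E
python3 pan.py
```

```text
[509.4 -10.9 198.2] [-0.6 -0.7  0.9]
pointer {'location': [208.9, 286.4], 'confidence': 0.6}
mark {'location': [172.8, 252.1], 'confidence': 0.67}
mark {'location': [209.8, 286.9], 'confidence': 0.21}
ptr shift px row 0.8478241 col 0 score 0.79
45 [208.3, 286.7] 35 [211.2, 286.6] 30 [212.7, 286.5] 27 [213.6, 286.4] 24 [214.4, 286.4]
```

move_arm(
  increments=[
    {"tx": 0, "ty": 0, "tz": 0.1, "rx": 0, "ry": 0, "rz": 0, "gripper": -0.8},
    {"tx": 0, "ty": 0, "tz": 0.1, "rx": 0, "ry": 0, "rz": 0, "gripper": -0.8},
    {"tx": 0, "ty": 0, "tz": 0.1, "rx": 0, "ry": 0, "rz": 0, "gripper": -0.8},
    {"tx": 0, "ty": 0, "tz": 0.1, "rx": 0, "ry": 0, "rz": 0, "gripper": -0.8},
    {"tx": 0, "ty": 0, "tz": 0, "rx": 0, "ry": 0, "rz": 0, "gripper": -0.8},
    {"tx": 0, "ty": 0, "tz": 0, "rx": 0, "ry": 0, "rz": 0, "gripper": -0.8},
  ],
)

```text
clock: 51.5
eef_pos: [509.4, -11.0, 194.2]
tcp_rot: [3.142, 0.0, 2.968]
contact_force: [0.7, 0.3, 3.6]
opening: 0.243
```

move_arm(
  increments=[
    {"tx": 0, "ty": 0, "tz": 0.1, "rx": 0, "ry": 0, "rz": 0, "gripper": -0.8},
    {"tx": 0, "ty": 0, "tz": 0.1, "rx": 0, "ry": 0, "rz": 0, "gripper": -0.8},
    {"tx": 0, "ty": 0, "tz": 0.1, "rx": 0, "ry": 0, "rz": 0, "gripper": -0.8},
    {"tx": 0, "ty": 0, "tz": 0.1, "rx": 0, "ry": 0, "rz": 0, "gripper": -0.8},
    {"tx": 0, "ty": 0, "tz": 0, "rx": 0, "ry": 0, "rz": 0, "gripper": -0.8},
    {"tx": 0, "ty": 0, "tz": 0, "rx": 0, "ry": 0, "rz": 0, "gripper": -0.8},
  ],
)

```text
clock: 52.1
eef_pos: [509.4, -11.0, 190.2]
tcp_rot: [3.142, 0.0, 2.968]
contact_force: [-1.2, -0.3, 5.3]
opening: 0.243
```

```bash
python3 pan.py; ls pics|grep pan
```

```text
[509.4 -11.  190.2] [-1.2 -0.3  5.3]
pointer {'location': [215.2, 284.8], 'confidence': 0.64}
ptr shift px row 0.12466431 col 0 score 0.87
45 [208.3, 286.7] 35 [211.2, 286.6] 30 [212.7, 286.5] 27 [213.6, 286.4] 24 [214.4, 286.4] pan50.png
pan52.png
```

View pics/pan52.png

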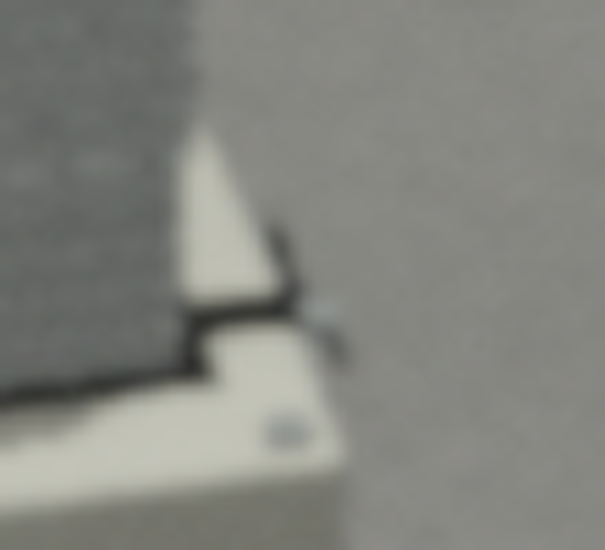

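Run:
```python
from h import *
im,d=r.grab_frame("top"); save(cv2.resize(im[152:180,232:282],None,fx=15,fy=15,interpolation=cv2.INTER_CUBIC),'topm.png')
for o in r.place_of("mark","top")+r.place_of("pointer","top"): print(o)
for z in(20,23,26,29,32,45): print(z,"lineend top",onplane("top",167.2,252.5,z)[:2].round(1),"side",onplane("side",209.5,281.5,z)[:2].round(1),"| ptr side",onplane("side",211.5,284.5,z)[:2].round(1))
```

```text
20 lineend top [595.7 -25.3] side [597.5 -11.1] | ptr side [601.5 -21.4]
23 lineend top [594.9 -25.2] side [595.9 -14.3] | ptr side [599.9 -24.6]
26 lineend top [594.2 -25.1] side [594.4 -17.4] | ptr side [598.3 -27.7]
29 lineend top [593.5 -25. ] side [592.8 -20.6] | ptr side [596.8 -30.8]
32 lineend top [592.7 -24.8] side [591.3 -23.8] | ptr side [595.2 -33.9]
45 lineend top [589.5 -24.3] side [584.5 -37.5] | ptr side [588.4 -47.5]
```

View pics/topm.png

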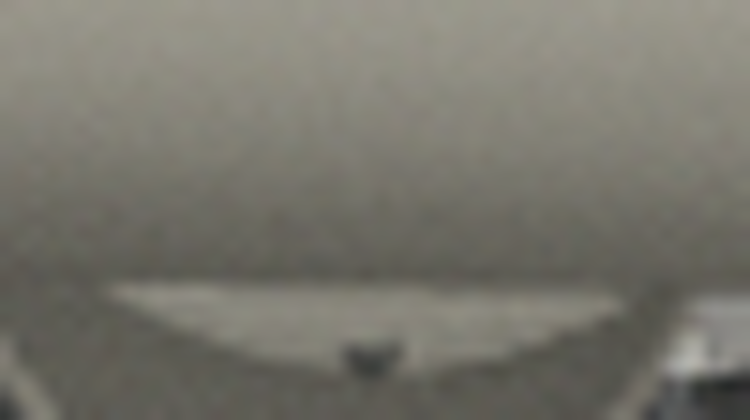

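move_arm(
  increments=[
    {"tx": 0, "ty": 0, "tz": 0.1, "rx": 0, "ry": 0, "rz": 0, "gripper": -0.8},
    {"tx": 0, "ty": 0, "tz": 0.1, "rx": 0, "ry": 0, "rz": 0, "gripper": -0.8},
    {"tx": 0, "ty": 0, "tz": 0, "rx": 0, "ry": 0, "rz": 0, "gripper": -0.8},
    {"tx": 0, "ty": 0, "tz": 0, "rx": 0, "ry": 0, "rz": 0, "gripper": -0.8},
    {"tx": 0, "ty": 0, "tz": 0, "rx": 0, "ry": 0, "rz": 0, "gripper": -0.8},
    {"tx": 0, "ty": 0, "tz": 0, "rx": 0, "ry": 0, "rz": 0, "gripper": -0.8},
    {"tx": 0, "ty": 0, "tz": 0, "rx": 0, "ry": 0, "rz": 0, "gripper": -0.8},
    {"tx": 0, "ty": 0, "tz": 0, "rx": 0, "ry": 0, "rz": 0, "gripper": -0.8},
    {"tx": 0, "ty": 0, "tz": 0, "rx": 0, "ry": 0, "rz": 0, "gripper": -0.8},
    {"tx": 0, "ty": 0, "tz": 0, "rx": 0, "ry": 0, "rz": 0, "gripper": -0.8},
    {"tx": 0, "ty": 0, "tz": 0, "rx": 0, "ry": 0, "rz": 0, "gripper": -0.8},
    {"tx": 0, "ty": 0, "tz": 0, "rx": 0, "ry": 0, "rz": 0, "gripper": -0.8},
  ],
)

```text
clock: 53.6
eef_pos: [509.5, -11.0, 188.4]
tcp_rot: [3.142, 0.001, 2.968]
contact_force: [-0.5, -0.3, 6.8]
opening: 0.245
```

```bash
python3 pan.py
```

```text
[509.5 -11.  188.4] [-0.5 -0.3  6.8]
pointer {'location': [214.5, 285.8], 'confidence': 0.62}
pointer {'location': [183.7, 245.6], 'confidence': 0.18}
ptr shift px row 0.1043396 col 0 score 0.88
45 [208.3, 286.7] 35 [211.2, 286.6] 30 [212.7, 286.5] 27 [213.6, 286.4] 24 [214.4, 286.4]
```

move_arm(
  increments=[
    {"tx": 0, "ty": 0, "tz": 0.1, "rx": 0, "ry": 0, "rz": 0, "gripper": -0.8},
    {"tx": 0, "ty": 0, "tz": 0, "rx": 0, "ry": 0, "rz": 0, "gripper": -0.8},
    {"tx": 0, "ty": 0, "tz": 0, "rx": 0, "ry": 0, "rz": 0, "gripper": -0.8},
    {"tx": 0, "ty": 0, "tz": 0, "rx": 0, "ry": 0, "rz": 0, "gripper": -0.8},
    {"tx": 0, "ty": 0, "tz": 0, "rx": 0, "ry": 0, "rz": 0, "gripper": -0.8},
    {"tx": 0, "ty": 0, "tz": 0, "rx": 0, "ry": 0, "rz": 0, "gripper": -0.8},
    {"tx": 0, "ty": 0, "tz": 0, "rx": 0, "ry": 0, "rz": 0, "gripper": -0.8},
    {"tx": 0, "ty": 0, "tz": 0, "rx": 0, "ry": 0, "rz": 0, "gripper": -0.8},
    {"tx": 0, "ty": 0, "tz": 0, "rx": 0, "ry": 0, "rz": 0, "gripper": -0.8},
    {"tx": 0, "ty": 0, "tz": 0, "rx": 0, "ry": 0, "rz": 0, "gripper": -0.8},
    {"tx": 0, "ty": 0, "tz": 0, "rx": 0, "ry": 0, "rz": 0, "gripper": -0.8},
    {"tx": 0, "ty": 0, "tz": 0, "rx": 0, "ry": 0, "rz": 0, "gripper": -0.8},
  ],
)

```text
clock: 54.95
eef_pos: [509.5, -11.0, 187.5]
tcp_rot: [3.142, 0.001, 2.968]
contact_force: [-0.6, 0.3, 8.3]
opening: 0.243
```

move_arm(
  increments=[
    {"tx": 0, "ty": 0, "tz": 0, "rx": 0, "ry": 0, "rz": 0, "gripper": -0.8},
    {"tx": 0, "ty": 0, "tz": 0, "rx": 0, "ry": 0, "rz": 0, "gripper": -0.8},
    {"tx": 0, "ty": 0, "tz": 0, "rx": 0, "ry": 0, "rz": 0, "gripper": -0.8},
    {"tx": 0, "ty": 0, "tz": 0, "rx": 0, "ry": 0, "rz": 0, "gripper": -0.8},
    {"tx": 0, "ty": 0, "tz": 0, "rx": 0, "ry": 0, "rz": 0, "gripper": -0.8},
    {"tx": 0, "ty": 0, "tz": 0, "rx": 0, "ry": 0, "rz": 0, "gripper": -0.8},
    {"tx": 0, "ty": 0, "tz": 0, "rx": 0, "ry": 0, "rz": 0, "gripper": -0.8},
    {"tx": 0, "ty": 0, "tz": 0, "rx": 0, "ry": 0, "rz": 0, "gripper": -0.8},
    {"tx": 0, "ty": 0, "tz": 0, "rx": 0, "ry": 0, "rz": 0, "gripper": -0.8},
    {"tx": 0, "ty": 0, "tz": 0, "rx": 0, "ry": 0, "rz": 0, "gripper": -0.8},
  ],
)

```text
clock: 55.95
eef_pos: [509.5, -11.0, 187.5]
tcp_rot: [3.142, 0.001, 2.968]
contact_force: [-1.7, 0.2, 7.9]
opening: 0.241
```

```bash
python3 pan.py; ls pics | grep pan
```

```text
[509.5 -11.  187.5] [-1.7  0.2  7.9]
pointer {'location': [212.1, 285.1], 'confidence': 0.94}
ptr shift px row 0.09059143 col 0 score 0.88
45 [208.3, 286.7] 35 [211.2, 286.6] 30 [212.7, 286.5] 27 [213.6, 286.4] 24 [214.4, 286.4] pan50.png
pan52.png
pan53.png
pan56.png
```

View pics/pan56.png

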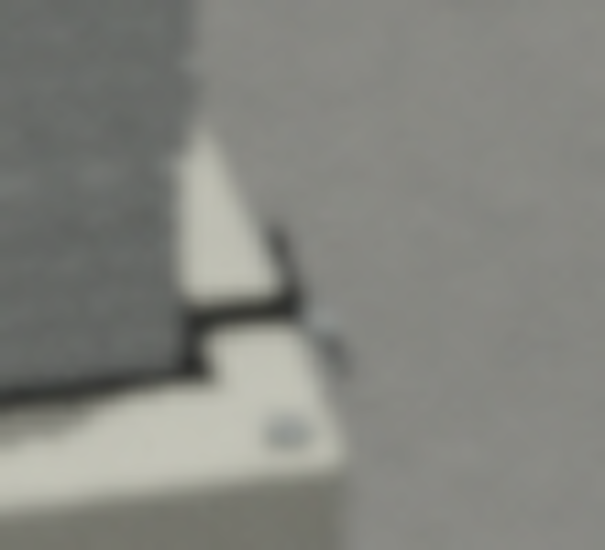

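Run:
```python
from h import *
print("top tabs at 45:",onplane("top",164.8,253.5,45),onplane("top",165.6,262,45))
e=np.array([.174,.985])
for z in(22,25,28,31,34,45):
    bar=onplane("top",165.6,262,45)[:2]
    a=onplane("top",165.3,241.5,z)[:2]; b=onplane("top",167.2,252.5,z)[:2]
    f=lambda w:[round(float(v),1) for v in proj("side",(w[0],w[1],z))]
    print(z,"bar -y end",f(bar),"line +y end",f(a),"line -y end",f(b))
```

```text
top tabs at 45: [595.87757997 -26.98016637  45.        ] [593.64042788 -48.9431967   45.        ]
22 bar -y end [218.1, 286.2] line +y end [205.3, 280.3] line -y end [212.4, 282.9]
25 bar -y end [217.3, 286.3] line +y end [204.5, 280.0] line -y end [211.6, 282.7]
28 bar -y end [216.4, 286.3] line +y end [203.7, 279.8] line -y end [210.7, 282.5]
31 bar -y end [215.5, 286.4] line +y end [202.9, 279.6] line -y end [209.9, 282.3]
34 bar -y end [214.6, 286.4] line +y end [202.1, 279.4] line -y end [209.1, 282.0]
45 bar -y end [211.4, 286.6] line +y end [199.1, 278.5] line -y end [205.9, 281.1]
```

move_arm(
  increments=[
    {"tx": 0, "ty": 0, "tz": 0.1, "rx": 0, "ry": 0, "rz": 0, "gripper": -0.8},
    {"tx": 0, "ty": 0, "tz": 0.05, "rx": 0, "ry": 0, "rz": 0, "gripper": -0.8},
    {"tx": 0, "ty": 0, "tz": 0, "rx": 0, "ry": 0, "rz": 0, "gripper": -0.8},
    {"tx": 0, "ty": 0, "tz": 0, "rx": 0, "ry": 0, "rz": 0, "gripper": -0.8},
    {"tx": 0, "ty": 0, "tz": 0, "rx": 0, "ry": 0, "rz": 0, "gripper": -0.8},
    {"tx": 0, "ty": 0, "tz": 0, "rx": 0, "ry": 0, "rz": 0, "gripper": -0.8},
    {"tx": 0, "ty": 0, "tz": 0, "rx": 0, "ry": 0, "rz": 0, "gripper": -0.8},
    {"tx": 0, "ty": 0, "tz": 0, "rx": 0, "ry": 0, "rz": 0, "gripper": -0.8},
    {"tx": 0, "ty": 0, "tz": 0, "rx": 0, "ry": 0, "rz": 0, "gripper": -0.8},
    {"tx": 0, "ty": 0, "tz": 0, "rx": 0, "ry": 0, "rz": 0, "gripper": -0.8},
    {"tx": 0, "ty": 0, "tz": 0, "rx": 0, "ry": 0, "rz": 0, "gripper": -0.8},
    {"tx": 0, "ty": 0, "tz": 0, "rx": 0, "ry": 0, "rz": 0, "gripper": -0.8},
  ],
)

```text
clock: 57.3
eef_pos: [509.5, -11.0, 186.1]
tcp_rot: [3.142, 0.001, 2.968]
contact_force: [-1.2, 0.2, 8.9]
opening: 0.241
```

move_arm(
  increments=[
    {"tx": 0, "ty": 0, "tz": -0.2, "rx": 0, "ry": 0, "rz": 0, "gripper": -0.8},
    {"tx": 0, "ty": 0, "tz": -0.2, "rx": 0, "ry": 0, "rz": 0, "gripper": -0.8},
    {"tx": 0, "ty": 0, "tz": 0, "rx": 0, "ry": 0, "rz": 0, "gripper": -0.8},
    {"tx": 0, "ty": 0, "tz": 0, "rx": 0, "ry": 0, "rz": 0, "gripper": -0.8},
    {"tx": 0, "ty": 0, "tz": 0, "rx": 0, "ry": 0, "rz": 0, "gripper": -0.8},
    {"tx": 0, "ty": 0, "tz": 0, "rx": 0, "ry": 0, "rz": 0, "gripper": -0.8},
    {"tx": 0, "ty": 0, "tz": 0, "rx": 0, "ry": 0, "rz": 0, "gripper": -0.8},
    {"tx": 0, "ty": 0, "tz": 0, "rx": 0, "ry": 0, "rz": 0, "gripper": -0.8},
    {"tx": 0, "ty": 0, "tz": 0, "rx": 0, "ry": 0, "rz": 0, "gripper": -0.8},
    {"tx": 0, "ty": 0, "tz": 0, "rx": 0, "ry": 0, "rz": 0, "gripper": -0.8},
    {"tx": 0, "ty": 0, "tz": 0, "rx": 0, "ry": 0, "rz": 0, "gripper": -0.8},
    {"tx": 0, "ty": 0, "tz": 0, "rx": 0, "ry": 0, "rz": 0, "gripper": -0.8},
  ],
)

```text
clock: 58.5
eef_pos: [509.5, -11.0, 189.8]
tcp_rot: [3.142, 0.0, 2.968]
contact_force: [-0.4, -0.1, 6.8]
opening: 0.243
```

move_arm(
  increments=[
    {"tx": 0, "ty": 0, "tz": -0.4, "rx": 0, "ry": 0, "rz": 0, "gripper": -0.8},
    {"tx": 0, "ty": 0, "tz": -0.4, "rx": 0, "ry": 0, "rz": 0, "gripper": -0.8},
    {"tx": 0, "ty": 0, "tz": -0.4, "rx": 0, "ry": 0, "rz": 0, "gripper": -0.8},
    {"tx": 0, "ty": 0, "tz": -0.4, "rx": 0, "ry": 0, "rz": 0, "gripper": -0.8},
    {"tx": 0, "ty": 0, "tz": -0.4, "rx": 0, "ry": 0, "rz": 0, "gripper": -0.8},
    {"tx": 0, "ty": 0, "tz": -1, "rx": 0, "ry": 0, "rz": 0, "gripper": -0.8},
    {"tx": 0, "ty": 0, "tz": -2, "rx": 0, "ry": 0, "rz": 0, "gripper": -0.8},
    {"tx": 0, "ty": 0, "tz": -2, "rx": 0, "ry": 0, "rz": 0, "gripper": -0.8},
    {"tx": 0, "ty": 0, "tz": 0, "rx": 0, "ry": 0, "rz": 0, "gripper": -0.8},
    {"tx": 0, "ty": 0, "tz": 0, "rx": 0, "ry": 0, "rz": 0, "gripper": -0.8},
  ],
)

```text
clock: 59.5
eef_pos: [509.3, -11.0, 259.7]
tcp_rot: [3.142, 0.001, 2.968]
contact_force: [-1.4, -0.2, -3.1]
opening: 0.244
```

```bash
python3 go.py 608 234.4 260 -1; python3 look2.py | grep side
```

```text
t 59.5 pos [509.3 -11.  259.7] yaw 170.0 q6 -1.42 F [-1.4 -0.2 -3.1] open 0.244
rz -9.0 | after it tx -9.44 ty 24.71 tz -0.03 cm
side holder1 0.86 ztop 179.1 (array([508.3, -10.6]), array([99.8, 63.9]), -10.1)
side holder1 0.78 ztop 149.0 (array([503.5, -39.2]), array([97.5,  5.2]), -9.4)
side holder1 0.54 ztop 134.2 (array([502.6, -38.8]), array([96.6,  7. ]), -9.5)
side holder1 0.53 ztop 161.8 (array([501.4, -39.4]), array([96.4,  6.7]), -10.4)
side holder1 0.47 ztop 122.1 (array([501.8, -39. ]), array([97. ,  7.2]), -9.9)
side plate 0.6 ztop 32.4 (array([ 750.1, -130.8]), array([89.3, 49. ]), 18.1)
side plate 0.6 ztop 148.8 (array([503.5, -39.2]), array([97.5,  5.8]), -8.2)
```

move_arm(
  increments=[
    {"tx": 0, "ty": 2, "tz": 0, "rx": 0, "ry": 0, "rz": -4.5, "gripper": -0.8},
    {"tx": 0, "ty": 2, "tz": 0, "rx": 0, "ry": 0, "rz": -4.5, "gripper": -0.8},
    {"tx": -1.2, "ty": 3, "tz": 0, "rx": 0, "ry": 0, "rz": 0, "gripper": -0.8},
    {"tx": -1.2, "ty": 3, "tz": 0, "rx": 0, "ry": 0, "rz": 0, "gripper": -0.8},
    {"tx": -1.2, "ty": 3, "tz": 0, "rx": 0, "ry": 0, "rz": 0, "gripper": -0.8},
    {"tx": -1.2, "ty": 3, "tz": 0, "rx": 0, "ry": 0, "rz": 0, "gripper": -0.8},
    {"tx": -1.2, "ty": 3, "tz": 0, "rx": 0, "ry": 0, "rz": 0, "gripper": -0.8},
    {"tx": -1.2, "ty": 3, "tz": 0, "rx": 0, "ry": 0, "rz": 0, "gripper": -0.8},
    {"tx": -1.2, "ty": 2.5, "tz": 0, "rx": 0, "ry": 0, "rz": 0, "gripper": -0.8},
    {"tx": 0, "ty": 0, "tz": 0, "rx": 0, "ry": 0, "rz": 0, "gripper": -0.8},
    {"tx": 0, "ty": 0, "tz": 0, "rx": 0, "ry": 0, "rz": 0, "gripper": -0.8},
  ],
)

```text
clock: 60.9
eef_pos: [601.7, 232.4, 258.6]
tcp_rot: [-3.141, -0.002, 3.126]
contact_force: [0.0, -0.1, -2.5]
opening: 0.244
```

```bash
python3 go.py 607.5 234.4 28.6 -1
```

```text
t 60.9 pos [601.7 232.4 258.6] yaw 179.1 q6 -1.19 F [ 0.  -0.1 -2.5] open 0.244
rz 0.1 | after it tx -0.58 ty 0.21 tz 23.00 cm
```

move_arm(
  increments=[
    {"tx": -0.6, "ty": 0.2, "tz": 3, "rx": 0, "ry": 0, "rz": 0, "gripper": -0.8},
    {"tx": 0, "ty": 0, "tz": 3, "rx": 0, "ry": 0, "rz": 0, "gripper": -0.8},
    {"tx": 0, "ty": 0, "tz": 3, "rx": 0, "ry": 0, "rz": 0, "gripper": -0.8},
    {"tx": 0, "ty": 0, "tz": 3, "rx": 0, "ry": 0, "rz": 0, "gripper": -0.8},
    {"tx": 0, "ty": 0, "tz": 3, "rx": 0, "ry": 0, "rz": 0, "gripper": -0.8},
    {"tx": 0, "ty": 0, "tz": 2.5, "rx": 0, "ry": 0, "rz": 0, "gripper": -0.8},
    {"tx": 0, "ty": 0, "tz": 2, "rx": 0, "ry": 0, "rz": 0, "gripper": -0.8},
    {"tx": 0, "ty": 0, "tz": 1, "rx": 0, "ry": 0, "rz": 0, "gripper": -0.8},
    {"tx": 0, "ty": 0, "tz": 0, "rx": 0, "ry": 0, "rz": 0, "gripper": -0.8},
    {"tx": 0, "ty": 0, "tz": 0, "rx": 0, "ry": 0, "rz": 0, "gripper": -0.8},
    {"tx": 0, "ty": 0, "tz": 0, "rx": 0, "ry": 0, "rz": 0, "gripper": -0.8},
  ],
)

```text
clock: 62.0
eef_pos: [609.0, 234.2, 56.0]
tcp_rot: [3.141, 0.002, 3.125]
contact_force: [0.2, -0.5, -2.2]
opening: 0.244
```

```bash
python3 go.py 607.5 234.4 28.6 -1
```

```text
t 62.0 pos [609.  234.2  56. ] yaw 179.0 q6 -1.19 F [ 0.2 -0.5 -2.2] open 0.244
rz 0.0 | after it tx 0.15 ty 0.01 tz 2.74 cm
```

move_arm(
  increments=[
    {"tx": 0.1, "ty": 0, "tz": 1, "rx": 0, "ry": 0, "rz": 0, "gripper": -0.8},
    {"tx": 0, "ty": 0, "tz": 0.8, "rx": 0, "ry": 0, "rz": 0, "gripper": -0.8},
    {"tx": 0, "ty": 0, "tz": 0.4, "rx": 0, "ry": 0, "rz": 0, "gripper": -0.8},
    {"tx": 0, "ty": 0, "tz": 0.2, "rx": 0, "ry": 0, "rz": 0, "gripper": -0.8},
    {"tx": 0, "ty": 0, "tz": 0.1, "rx": 0, "ry": 0, "rz": 0, "gripper": -0.8},
    {"tx": 0, "ty": 0, "tz": 0.1, "rx": 0, "ry": 0, "rz": 0, "gripper": -0.8},
    {"tx": 0, "ty": 0, "tz": 0.1, "rx": 0, "ry": 0, "rz": 0, "gripper": -0.8},
    {"tx": 0, "ty": 0, "tz": 0, "rx": 0, "ry": 0, "rz": 0, "gripper": -0.8},
    {"tx": 0, "ty": 0, "tz": 0, "rx": 0, "ry": 0, "rz": 0, "gripper": -0.8},
  ],
)

```text
clock: 62.9
eef_pos: [607.2, 234.2, 28.6]
tcp_rot: [3.141, 0.0, 3.125]
contact_force: [-4.3, -1.5, 5.7]
opening: 0.24
```

Contact with the pad; release and rise.

move_arm(
  increments=[
    {"tx": 0, "ty": 0, "tz": 0, "rx": 0, "ry": 0, "rz": 0, "gripper": 0},
    {"tx": 0, "ty": 0, "tz": 0, "rx": 0, "ry": 0, "rz": 0, "gripper": 0.6},
    {"tx": 0, "ty": 0, "tz": 0, "rx": 0, "ry": 0, "rz": 0, "gripper": 0.6},
    {"tx": 0, "ty": 0, "tz": 0, "rx": 0, "ry": 0, "rz": 0, "gripper": 0.6},
    {"tx": 0, "ty": 0, "tz": 0, "rx": 0, "ry": 0, "rz": 0, "gripper": 0.6},
    {"tx": 0, "ty": 0, "tz": -1, "rx": 0, "ry": 0, "rz": 0, "gripper": 0.6},
    {"tx": 0, "ty": 0, "tz": -3, "rx": 0, "ry": 0, "rz": 0, "gripper": 0.6},
    {"tx": 0, "ty": 0, "tz": -4, "rx": 0, "ry": 0, "rz": 0, "gripper": 0.6},
    {"tx": 0, "ty": 0, "tz": -4, "rx": 0, "ry": 0, "rz": 0, "gripper": 0.6},
    {"tx": 0, "ty": 0, "tz": -4, "rx": 0, "ry": 0, "rz": 0, "gripper": 0.6},
    {"tx": 0, "ty": 0, "tz": -4, "rx": 0, "ry": 0, "rz": 0, "gripper": 0.6},
  ],
)

```text
clock: 64.0
eef_pos: [606.9, 234.0, 230.1]
tcp_rot: [3.141, 0.001, 3.125]
contact_force: [0.5, 0.3, -0.6]
opening: 0.799
```

move_arm(
  increments=[
    {"tx": 4, "ty": 2, "tz": 0, "rx": 0, "ry": 0, "rz": 0, "gripper": 0.6},
    {"tx": 4, "ty": 2, "tz": 0, "rx": 0, "ry": 0, "rz": 0, "gripper": 0.6},
    {"tx": 4, "ty": 2, "tz": 0, "rx": 0, "ry": 0, "rz": 0, "gripper": 0.6},
    {"tx": 4, "ty": 2, "tz": 0, "rx": 0, "ry": 0, "rz": 0, "gripper": 0.6},
    {"tx": 4, "ty": 2, "tz": 0, "rx": 0, "ry": 0, "rz": 0, "gripper": 0.6},
    {"tx": 0, "ty": 0, "tz": 0, "rx": 0, "ry": 0, "rz": 0, "gripper": 0.6},
    {"tx": 0, "ty": 0, "tz": 0, "rx": 0, "ry": 0, "rz": 0, "gripper": 0.6},
  ],
)

```text
clock: 64.7
eef_pos: [408.3, 338.1, 228.5]
tcp_rot: [3.141, 0.001, 3.127]
contact_force: [0.6, -0.5, 0.7]
opening: 0.802
```

```bash
python3 a.py | egrep -v "array\(|sense" | head -3; python3 look2.py
python3 - <<'E'
from h import *
for cam in("top","side"):
    im,d=r.grab_frame(cam);P=cloud(cam,d)
    for q in("plate","pad","tipbox","mouse","penpot"):
        for o in r.cut_out(q,cam)[:1]:
            mk=o["mask"]&(d>0); zt=np.percentile(P[mk][:,2],90); print(cam,q,rect(P,mk&(abs(P[...,2]-zt)<12)),round(zt,1))
    if cam=="side": save(cv2.resize(im[110:250,150:345],None,fx=4,fy=4,interpolation=cv2.INTER_CUBIC),'end.png')
E
```

```text
top [372.58404821  12.36192286 924.66834417] [ 0.191625   -0.03635753 -0.98079457] 351.0030769272475
pointer {'location': [166.3, 255.3], 'confidence': 0.56}
pointer {'location': [167.7, 157.2], 'confidence': 0.54}
top holder1 0.7 ztop 180.2 (array([509.9, -11.9]), array([100.7,  59.9]), -9.9)
top plate 0.64 ztop 54.2 (array([607.7, 233.4]), array([60.1, 22.4]), -0.9)
side holder1 0.8 ztop 179.0 (array([508.6, -10.3]), array([100.1,  63.8]), -10.0)
side holder1 0.74 ztop 134.1 (array([503.4, -38.5]), array([98.2,  5.1]), -10.1)
side holder1 0.63 ztop 149.6 (array([503.3, -40. ]), array([97.2,  6.1]), -10.5)
side holder1 0.6 ztop 122.5 (array([491.8, -32.9]), array([110.4,  44.9]), -36.3)
side holder1 0.49 ztop 162.9 (array([503.6, -38.8]), array([96.4,  6.4]), -9.6)
side plate 0.53 ztop 54.6 (array([605.9, 232.6]), array([58.5, 23.6]), 1.4)
top plate (array([607.6, 233.5]), array([59.6, 23.1]), -1.5) 54.3
top pad (array([609.1, 236.2]), array([134.5,  92.7]), 0.5) 6.9
top tipbox (array([768.4, 179.1]), array([114.9,  80.7]), 79.5) 67.2
top mouse (array([ 752.2, -129.7]), array([93.7, 54.5]), 19.3) 34.1
top penpot (array([ 747.7, -276.2]), array([42.9, 39.6]), 89.6) 112.8
side plate (array([604.7, 231.5]), array([58.2, 20.2]), -0.9) 55.3
side pad (array([666., 203.]), array([19.5,  6.3]), 66.6) 5.8
side tipbox (array([766.5, 179.9]), array([117.7,  80.2]), 79.2) 66.1
side mouse (array([ 750.9, -131.5]), array([93.7, 51.5]), 18.1) 32.6
side penpot (array([ 744.6, -277.9]), array([42.5, 41.3]), -85.3) 109.2
```

View pics/end.png

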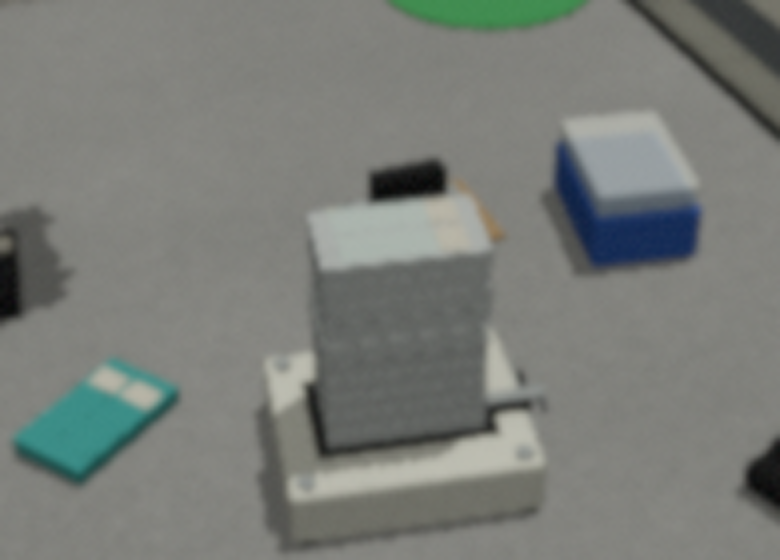

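```bash
python3 -c "
from rig import r
print(r.sense()['contact_force'].round(1)); print(r.sign_off())"
```

```text
[ 1.3  0.8 -0.1]
the job is handed in; nothing more can be done
None
```

I piled all five loose slide holders on the press, pressed the stack with the pressure plate, laid the plate back on its pad, and handed the job in at about 65 s. `sign_off` gives no verdict. The one thing I could not confirm exactly is that the pointer was level with the mark.

- **Holders:** each was lowered in 1 mm rows until the wrist force rose, then let go. In the last pictures the top holder is about 1–2 mm from the pile axis and turned about 0° from it. The layers below line up with it. From camera heights the pan was about 2.5 mm down under the holders alone.
- **Pressing:** I held the plate down for about 5 s in all, at four depths, with readings of up to 9 N.
    - My estimates of how far the pan was down at the main hold disagreed: about 16 mm from the pointer in the picture, 16.5–17 mm from the arm's height, and 18–19 mm from the force.
    - The mark was barely visible, and I placed it about 16–17 mm below the unloaded pointer, give or take 3 mm. The holds were spread to cover its stated 14–22 mm range, and by these estimates none went far enough past it to reach the 9 mm limit.
- **Plate and bystanders:** the plate sits upright about 1–3 mm from the pad's centre. The tip box and mouse read within about 2 mm of their starting positions. The pen pot reads 2–3 mm off in the top camera. The side camera shows 12 mm, but its partial outlines of the pot differ too much to compare.
- **Look-alikes:** I never moved the black, turquoise or red boards.

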